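# Turn round the battery charger

## Robot

A 6-joint arm with a two-finger parallel gripper is mounted at the origin on a cart in front of the work surface, level with it; the furniture and walls round the work are solid. World frame = base frame: x ahead of the robot, y to its left, z up, the work surface at z = 0. Lengths are in m, angles in degrees, forces in N, time in s.
With the tool pointing down it reaches from about 0.35 to 0.875 m from the base axis. Payload 4.2 kg.
Tool frame: the origin (TCP) lies on the centre line of the jaws, within the pads' length; the fingertips stand 25 mm ahead of it and the grasp point (between the pads) lies 6 mm ahead of it; z points along the fingers, y is the line along which they close (so a half turn about z gives the same grasp; the last joint's range is limited). The gripper opens to 87 mm and grips with 3 to 60 N. Pads are 19 mm wide; open, the fingers measure 117 mm over their backs; the gripper's body (75 mm by 190 mm) begins 51 mm behind the grasp point.
Start: joints at [89.874, 22.042, 0.453, 0, -68.411, -14.817], TCP at [0.161, 0.604, 0.248] pointing down, gripper open.
Joint ranges: [-179.83, 179.83], [-69.29, 118.12], [-61.27, 80.66], [-181.25, 117.63], [-171.15, -9.14], [-177.46, 177.46]. Speed limits (degrees/s): [159.86, 159.86, 180, 180, 180, 180].

## Interface

Orientations are given as a 3x3 rotation matrix whose columns are the frame's x, y, z axes.
In Python, from station import r gives the robot as it stands.
- The arm moves only by the tool move_arm, never from a script. Its argument "series" is a list of rows, each an object with "grip": the opening, from 0 (shut) to 1 (fully open); "xyz": the shift along the tool's x, y, z in mm, a list of three; "angular": the turn, a rotation vector about the tool's x, y, z in rad, a list of three. A call has 1 to 10 rows; each row is the pose to reach, as a shift and turn from the pose commanded when the call began, along the tool's axes at that moment; what a row does not reach only later rows make up. A row lasts 1/10 s, in which the tool goes at most 50 mm and 8.59 degrees, less where a joint would pass 70% of its speed; a pose out of reach is approached as far as the arm can. A call with a gripper value outside its range is refused whole. The fingers move at their own pace and stop on an object; the grip force is fixed at half the most. Time passes only in rows, so rows that repeat a pose let the fingers close. It gives the time, the measured TCP pose, the force, the opening and the grip force at its end, in the units of the state.
- r.sense(): the state, without advancing time (a new reading comes with each control period).
- r.capture(name): name is "side" or "top" or "wrist"; returns a dict with "img" (420x560x3 uint8, red, green, blue), "camera_matrix" (3x3 intrinsics, pixels), "rvec" (rotation vector, rad) and "tvec" (3), from world to camera coordinates, as OpenCV has them; the wrist camera has in their place "hand_eye" (4x4, takes a point from camera to tool coordinates, whose origin is the TCP and whose axes are the flange's). Camera axes: x right, y down, z forward; pixel columns grow to the right and rows downward; lengths in m; the calibration is good to about 2 mm. A picture is of the moment at which its call begins: read the wrist's pose just before it. There is no depth.
- r.finish_job(): hands the job in; it is judged then, once.
The state is a dict: "time_s": time; "joints": joint angles; "joint_velocities": joint speeds; "effort": joint torques, N m; "tcp_pos": TCP position; "ee_rot": TCP orientation; "wrist_force": force on the tool from outside, world axes, zero at the start; "moment": the same for the moment, N m; "gripper_width": opening from 0.0 (shut) to 1.0 (fully open); "gripper_force": force on a finger pad.
Only numpy, scipy, OpenCV 4.12 (cv2) and the standard library are available. Lean on these libraries where they do the work, as an engineer would, in place of code of your own. Each camera call takes 0.05 s, during which the arm holds its last target. There are 200 camera calls.

## Task

Someone left a screwdriver lying across the loading rails of the battery charger: take it off and lay it on the bench, clear of the charger and the blue tray. Then pull the charged packs (green flag) out and lay them flat, not stacked, in the blue tray, and slide every flat pack (red flag) contacts first into a bay of its own until it is fully home against the stop hidden inside. Only when all that is done, push the charge switch lever over to its far side; leave the bottle and the solder spools where they stand.

Things in the scene. Friction and masses are not known exactly. Their poses are not given: they have to be found in the camera images.
- charger: Grey three-bay battery charger, fixed, 235 deep x 302 wide mm. Origin on the bench under the mouth of the middle bay; x points away from the operator into the bays, y left. Bay centre lines at y = 78, 0, -78 mm; bay floors 30 mm above the bench, level from the front edge (x = -125) to the hidden stops (x = 45). Right of the bays a console (y = -119 to -185, 44 mm high) with the switch.
- bay_left (a point): Middle of the left bay's mouth, on the bay floor; axes as the charger's. In front of the mouth (x < 0) each bay is an open lane between two round steel rails (8 mm thick, tops 38 mm above the bench), 50 mm apart inside, flared to 60 at the front end.
- bay_mid (a point): Middle of the middle bay's mouth, on the bay floor. Behind each mouth (x > 0) a hood covers the bay: mouth 53 mm wide, 40 mm high; hood top 79 mm above the bench, hood 110 mm deep.
- bay_right (a point): Middle of the right bay's mouth, on the bay floor. A pack home against the stop has its nose 45 mm inside the mouth, its origin 5 mm in front of it, and 55 mm of it stands out. It slides by plain friction (1 to 3 N); nothing springs it back; the stop is rigid.
- charge_switch (a joint): Red-tipped toggle lever on the charger's console, 35 mm tall, hinged about the charger's y axis 50 mm above the bench. 0 = leaning towards the operator (off), 0.9 rad = leaning away to its stop (on, past 0.75). It takes about 3 N at the tip and stays where it is left.
- charge_switch_tip (a point): Middle of the lever's red tip (15 mm thick), 28 mm from the hinge, about 75 mm above the bench; it leans 12 mm towards the operator when off and 12 mm away when on. Hinge at charger x = -12, y = -152 mm, in a bezel 51 mm above the bench.
- tray: Blue shallow open tray fixed on the bench right of the charger, 120 (its x) x 160 (its y) mm outside, walls 4 mm thick, rim 14 mm above the bench, floor 4 mm above it; origin at the centre of its underside. Room for two packs side by side, lying along its x.
- screwdriver: Screwdriver with yellow handle, 223 mm long, 27 high, lying level across the charger's rails in front of the packs at the start. Origin at mid-length on its underside; handle (26 mm thick) from x = 13 to 111 mm, thin shaft to x = -106 with its axis 13 mm up. Handle-heavy: grip it about 60 mm from the origin.
- full0: Battery pack, 100 long x 46 wide x 36 high (mm), about 0.18 kg, grey, white label, black nose with four brass contacts. Origin under its centre, x along it to the nose end (at +50, 42 mm wide). Ribbed grip end at -x with a flag on top: GREEN = charged. Starts home in one of the bays. Two of full0..full2 are there, the third is absent.
- full1: Battery pack, 100 long x 46 wide x 36 high (mm), about 0.18 kg, grey, white label, black nose with four brass contacts. Origin under its centre, x along it to the nose end (at +50, 42 mm wide). Ribbed grip end at -x with a flag on top: GREEN = charged. Starts home in one of the bays. Two of full0..full2 are there, the third is absent.
- full2: Battery pack, 100 long x 46 wide x 36 high (mm), about 0.18 kg, grey, white label, black nose with four brass contacts. Origin under its centre, x along it to the nose end (at +50, 42 mm wide). Ribbed grip end at -x with a flag on top: GREEN = charged. Starts home in one of the bays. Two of full0..full2 are there, the third is absent.
- flat0: Battery pack, 100 long x 46 wide x 36 high (mm), about 0.18 kg, grey, white label, black nose with four brass contacts. Origin under its centre, x along it to the nose end (at +50, 42 mm wide). Ribbed grip end at -x with a flag on top: RED = flat. Starts lying on the bench left of the charger, nose either way. Two or three of flat0..flat2 are there.
- flat1: Battery pack, 100 long x 46 wide x 36 high (mm), about 0.18 kg, grey, white label, black nose with four brass contacts. Origin under its centre, x along it to the nose end (at +50, 42 mm wide). Ribbed grip end at -x with a flag on top: RED = flat. Starts lying on the bench left of the charger, nose either way. Two or three of flat0..flat2 are there.
- flat2: Battery pack, 100 long x 46 wide x 36 high (mm), about 0.18 kg, grey, white label, black nose with four brass contacts. Origin under its centre, x along it to the nose end (at +50, 42 mm wide). Ribbed grip end at -x with a flag on top: RED = flat. Starts lying on the bench left of the charger, nose either way. Two or three of flat0..flat2 are there.
- full0_nose (a point): Centre of the nose's end face (contact end), 50 mm ahead of the pack's origin and 18 mm above its underside.
- full1_nose (a point): Centre of the nose's end face (contact end), 50 mm ahead of the pack's origin and 18 mm above its underside.
- full2_nose (a point): Centre of the nose's end face (contact end), 50 mm ahead of the pack's origin and 18 mm above its underside.
- flat0_nose (a point): Centre of the nose's end face (contact end), 50 mm ahead of the pack's origin and 18 mm above its underside.
- flat1_nose (a point): Centre of the nose's end face (contact end), 50 mm ahead of the pack's origin and 18 mm above its underside.
- flat2_nose (a point): Centre of the nose's end face (contact end), 50 mm ahead of the pack's origin and 18 mm above its underside.
- solvent_bottle: White dispenser bottle with a red tip, 52 mm across, 128 mm tall, standing at the back left; leave it alone. Origin under its centre.
- red_spool: Solder spool with red flanges, 60 mm across, 51 mm high, standing at the back; leave it alone. Origin under its centre.
- white_spool: Solder spool with white flanges, 44 mm across, 31 mm high, standing at the back right; leave it alone. Origin under its centre.

How it is judged (in metres and radians):
On the way, in this order (a step that is already met when the one before it is completed fails the run):
1. the screwdriver has been taken off the charger and lies on the bench (height (world z) of screwdriver between -0.01 and 0.017 m and contact force between screwdriver and charger below 0.05 N and contact force between screwdriver and tray below 0.05 N), for 0.3 s.
2. every charged pack lies in the tray and every flat pack is home in a bay (x of full0 in the frame of tray between -0.04 and 0.04 m and y of full0 in the frame of tray between -0.06 and 0.06 m and z of full0 in the frame of tray between -0.002 and 0.012 m and angle between each of full0, full1, full2's own z axis and vertical below 0.12 rad and x of full1 in the frame of tray between -0.04 and 0.04 m and y of full1 in the frame of tray between -0.06 and 0.06 m and z of full1 in the frame of tray between -0.002 and 0.012 m and x of full2 in the frame of tray between -0.04 and 0.04 m and y of full2 in the frame of tray between -0.06 and 0.06 m and z of full2 in the frame of tray between -0.002 and 0.012 m and x of each of flat0_nose, flat1_nose, flat2_nose in the frame of charger above 0.042 m and angle between each of flat0, flat1, flat2's own z axis and vertical below 0.1 rad and z of flat0 in the frame of charger between 0.023 and 0.038 m and (y of flat0 in the frame of charger between 0.071 and 0.085 m or y of flat0 in the frame of charger between -0.007 and 0.007 m or y of flat0 in the frame of charger between -0.085 and -0.071 m) and z of flat1 in the frame of charger between 0.023 and 0.038 m and (y of flat1 in the frame of charger between 0.071 and 0.085 m or y of flat1 in the frame of charger between -0.007 and 0.007 m or y of flat1 in the frame of charger between -0.085 and -0.071 m) and z of flat2 in the frame of charger between 0.023 and 0.038 m and (y of flat2 in the frame of charger between 0.071 and 0.085 m or y of flat2 in the frame of charger between -0.007 and 0.007 m or y of flat2 in the frame of charger between -0.085 and -0.071 m)), for 0.3 s.
3. the charge switch has been pushed over (value of joint charge_switch above 0.75 rad), for 0.2 s.
At the end, for the whole second after the job is handed in: The screwdriver lies on the bench touching neither charger nor tray; every charged pack lies flat on the tray's floor within its walls; every flat pack is in a bay with its contact nose within 3 mm of the stop; the switch lever is past 0.75 rad; all at rest (all of step 1 and all of step 2 and linear speed of each of full0, full1, full2, flat0, flat1, flat2, screwdriver below 0.02 m/s and value of joint charge_switch above 0.75 rad).
It fails at once if the solvent bottle has been moved more than 3 cm or tipped over (distance of solvent_bottle from where it was at the start of the episode above 0.03 m or angle between solvent_bottle's own z axis and vertical above 0.5 rad).
It fails at once if the red spool has been moved more than 3 cm or tipped over (distance of red_spool from where it was at the start of the episode above 0.03 m or angle between red_spool's own z axis and vertical above 0.5 rad).
It fails at once if the white spool has been moved more than 3 cm or tipped over (distance of white_spool from where it was at the start of the episode above 0.03 m or angle between white_spool's own z axis and vertical above 0.5 rad).
Of flat0, flat1, flat2 only 2 to 3 are there at a start; the rules pass over those that are not, and their reading is None.
Of full0, full1, full2 only 2 to 2 are there at a start; the rules pass over those that are not, and their reading is None.
At some moment in a run one of flat0, flat1, flat2 may be knocked a few centimetres aside while the robot is not near it.
Once in a run the grip may slacken for a moment while it holds something.
It also fails if it takes over 210 s, if anything falls off the work surface, if the arm or the gripper's body presses on something with over 40 N, if the wrist force passes 120 N, or if a joint passes its speed limit or range.

## Working session

There is one attempt and no reset: what is moved stays moved. The work goes in short steps, Python scripts to look and compute and a tool call to move; the robot and the scene stay as the last step left them, time stands still between calls to the robot, and variables do not carry over. Pictures are saved under pics/ and viewed, at most 14 in all, crops included, and the job is handed in when it is done.

Besides the shell and the picture viewer there is one more tool, called after ">>>" by a JSON object that holds its "op" and its "data", one argument or row to a line. move_arm: Moves the arm, as the interface text tells. Its arguments: {"type":"object","properties":{"series":{"type":"array"}},"required":["series"]}

```bash
mkdir -p pics
cat > h.py <<'E'
import numpy as np, cv2
from station import r
def cap(n,f):
    s=r.sense(); c=r.capture(n); cv2.imwrite(f'pics/{f}.png',c['img'][:,:,::-1])
    K=np.array(c['camera_matrix'])
    if n=='wrist':
        H=np.array(c['hand_eye']); T=np.eye(4); T[:3,:3]=s['ee_rot']; T[:3,3]=s['tcp_pos']
        C=T@H; R=C[:3,:3]; o=C[:3,3]
    else:
        R=cv2.Rodrigues(np.array(c['rvec'],float))[0].T; o=-R@np.array(c['tvec'],float).ravel()
    np.savez(f'pics/{f}.npz',K=K,R=R,o=o); return c['img']
def ray(f,u,v,z):
    d=np.load(f'pics/{f}.npz'); q=d['R']@np.linalg.solve(d['K'],[u,v,1.]); o=d['o']
    return np.round(o+q*(z-o[2])/q[2],4)
def proj(f,P):
    d=np.load(f'pics/{f}.npz'); p=d['K']@(d['R'].T@(np.array(P,float)-d['o'])); return np.round(p[:2]/p[2],1)
def rel(P):
    s=r.sense(); return np.round(np.array(s['ee_rot']).T@(np.array(P)-s['tcp_pos'])*1000,1)
E
python3 - <<'E'
from h import *
cap('top','top0');cap('side','side0')
s=r.sense();print(s['tcp_pos'],np.round(s['ee_rot'],3))
for f in('top0','side0'): print(np.load(f'pics/{f}.npz')['o'])
E
```

```text
[0.16099339 0.60340144 0.24656762] [[ 0.966 -0.258 -0.   ]
 [-0.258 -0.966 -0.002]
 [ 0.     0.002 -1.   ]]
[0.41465429 0.04114417 1.33955136]
[ 0.14017253 -0.77535783  0.86339252]
```

View pics/top0.png

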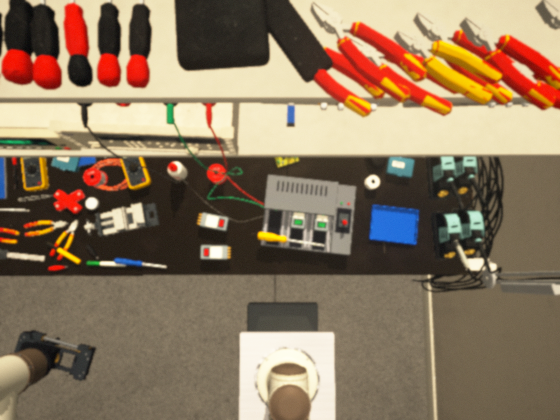

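View pics/side0.png

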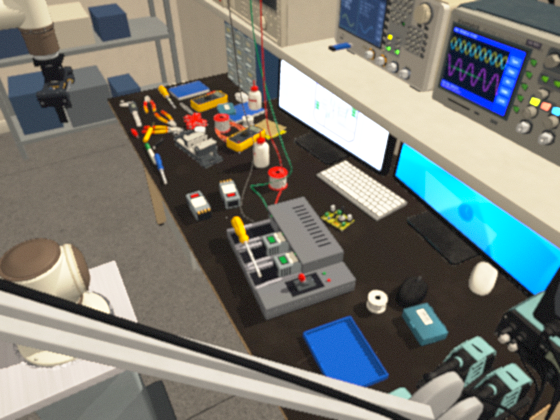

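The top view shows the charger at about (305,215), the tray at (394,225) and two flat packs at (212,221) and (215,252). Green flags are in the middle and right bays, and the screwdriver lies at about (285,240). I'll crop in for finer pixel positions.

Run:
```python
from h import *
i=cv2.imread('pics/top0.png')[168:268,190:350]; cv2.imwrite('pics/c0.png',cv2.resize(i,None,fx=5,fy=5,interpolation=cv2.INTER_CUBIC))
# tray: blue
im=cv2.imread('pics/top0.png').astype(int); m=((im[:,:,0]>110)&(im[:,:,2]<70)).astype(np.uint8); m[:,:350]=0;m[:190]=0;m[260:]=0;m[:,430:]=0
c=max(cv2.findContours(m,0,2)[0],key=cv2.contourArea); q=cv2.boxPoints(cv2.minAreaRect(c)); print(q); P=[ray('top0',u,v,.014) for u,v in q]; print(P,np.mean(P,0))
```

```text
[[367.71667 238.90784]
 [371.89417 203.39929]
 [419.99316 209.05798]
 [415.81567 244.56653]]
[array([ 0.4668, -0.2806,  0.014 ]), array([ 0.59  , -0.2987,  0.014 ]), array([ 0.5698, -0.4652,  0.014 ]), array([ 0.447 , -0.4455,  0.014 ])] [ 0.5184 -0.3725  0.014 ]
```

View pics/c0.png

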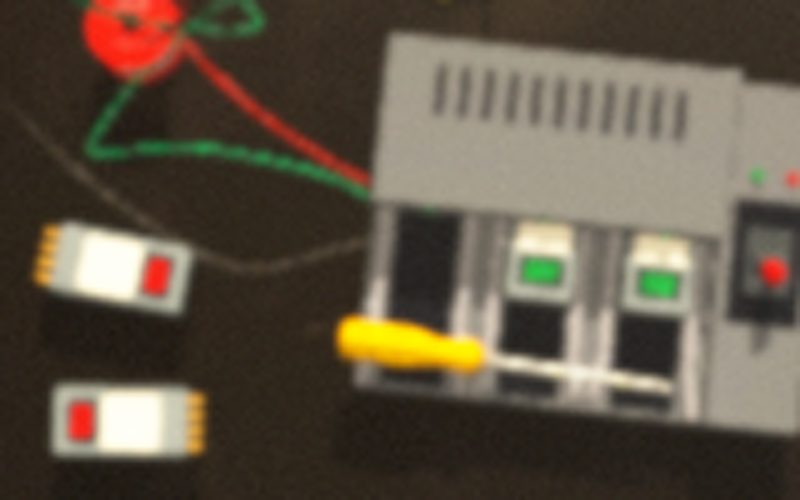

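The crop shows: hood corners (390,32), (742,70), (718,240), (372,205); lever tip (773,271). One flat pack has its nose to the left, contacts at (45,255). The other has its nose to the right, contacts at (196,422). The screwdriver runs from (338,338) to (672,388), handle left, and the left bay is empty.

Run:
```python
from h import *
g=lambda u,v,z:ray('top0',190+u/5-.4,168+v/5-.4,z)
H=[g(390,32,.079),g(742,70,.079),g(718,240,.079),g(372,205,.079)]
print('hood',H)
m=np.mean(H,0)[:2]
yaw=[np.arctan2(*(a-b)[1::-1]) for a,b in((H[0],H[3]),(H[1],H[2]))]+[np.arctan2(-(a-b)[0],(a-b)[1]) for a,b in((H[0],H[1]),(H[3],H[2]))]
print('yaws',np.degrees(yaw),'w',np.linalg.norm(H[0]-H[1]),'d',np.linalg.norm(H[0]-H[3]))
print('lever',g(773,271,.075))
print('greens',g(541,271,.066),g(658,285,.066))
print('drv',g(338,338,.051),g(485,355,.051),g(672,388,.051))
for n,L in(('A',((62,222),(192,243),(180,315),(48,293))),('B',((52,385),(190,387),(190,458),(52,457)))):
    P=np.array([g(*p,.036) for p in L]);print(n,P.mean(0),P.tolist())
print('Acont',g(45,255,.03),'Bcont',g(197,422,.03))
```

```text
hood [array([0.6808, 0.0627, 0.079 ]), array([ 0.6547, -0.1714,  0.079 ]), array([ 0.5411, -0.1532,  0.079 ]), array([0.5648, 0.0746, 0.079 ])]
yaws [-5.85726688 -9.10207913 -6.36168102 -5.93960576] w 0.23555046168496466 d 0.11660879040621251
lever [ 0.5209 -0.1898  0.075 ]
greens [ 0.522  -0.0373  0.066 ] [ 0.5125 -0.1148  0.066 ]
drv [0.4786 0.098  0.051 ] [ 4.67e-01 -3.00e-04  5.10e-02] [ 0.4447 -0.125   0.051 ]
A [0.527025 0.246525 0.036   ] [[0.5587, 0.2868, 0.036], [0.5441, 0.1982, 0.036], [0.4951, 0.2057, 0.036], [0.5102, 0.2954, 0.036]]
B [0.4233 0.2446 0.036 ] [[0.448, 0.2915, 0.036], [0.4465, 0.1984, 0.036], [0.3989, 0.1979, 0.036], [0.3998, 0.2906, 0.036]]
Acont [0.5367 0.2991 0.03  ] Bcont [0.423  0.1941 0.03  ]
```

>>> {"op": "move_arm", "data": {
  "series": [
    {"grip": 0.7,"xyz": [300,310,0],"angular": [0,0,1.0]},
    {"grip": 0.7,"xyz": [300,310,0],"angular": [0,0,1.0]},
    {"grip": 0.7,"xyz": [300,310,0],"angular": [0,0,1.0]},
    {"grip": 0.7,"xyz": [300,310,0],"angular": [0,0,1.0]},
    {"grip": 0.7,"xyz": [300,310,0],"angular": [0,0,1.0]},
    {"grip": 0.7,"xyz": [300,310,0],"angular": [0,0,1.0]},
    {"grip": 0.7,"xyz": [300,310,0],"angular": [0,0,1.0]},
    {"grip": 0.7,"xyz": [300,310,0],"angular": [0,0,1.0]},
    {"grip": 0.7,"xyz": [300,310,0],"angular": [0,0,1.0]},
    {"grip": 0.7,"xyz": [300,310,0],"angular": [0,0,1.0]}
  ]
}}

```text
time_s: 1.1
tcp_pos: [0.3716, 0.2239, 0.2473]
ee_rot: [[0.3, -0.954, -0.001], [-0.954, -0.3, -0.001], [0.001, 0.001, -1.0]]
wrist_force: [0.7, 0.6, -0.2]
gripper_width: 0.7
gripper_force: 0.0
```

```bash
cat >> h.py <<'E'
def go(P,yaw):
    "shift (mm) and turn (rad, about tool z) for the tool pointing down with its x at yaw (deg)"
    s=r.sense(); R=np.array(s['ee_rot']); c,q=np.cos(np.radians(yaw)),np.sin(np.radians(yaw))
    W=np.array([[c,q,0],[q,-c,0],[0,0,-1.]])
    print('t',round(s['time_s'],1),'tcp',np.round(s['tcp_pos'],4),'j',np.round(s['joints']),'w',round(s['gripper_width'],3),'F',np.round(s['wrist_force'],1))
    print('shift',rel(P),'turn',np.round(cv2.Rodrigues(R.T@W)[0].ravel(),3))
E
python3 -c "
from h import *
go([.4707,.0458,.25],-98.7)"
```

```text
t 1.1 tcp [0.3716 0.2239 0.2473] j [ 53.   3. -25.  -0. -62. -35.] w 0.7 F [ 0.7  0.6 -0.2]
shift [199.6 -41.   -2.7] turn [ 0.001 -0.001  0.457]
```

>>> {"op": "move_arm", "data": {
  "series": [
    {"grip": 0.7,"xyz": [200,-41,-3],"angular": [0,0,0.457]},
    {"grip": 0.7,"xyz": [200,-41,-3],"angular": [0,0,0.457]},
    {"grip": 0.7,"xyz": [200,-41,-3],"angular": [0,0,0.457]},
    {"grip": 0.7,"xyz": [200,-41,-3],"angular": [0,0,0.457]},
    {"grip": 0.7,"xyz": [200,-41,-3],"angular": [0,0,0.457]},
    {"grip": 0.7,"xyz": [200,-41,-3],"angular": [0,0,0.457]},
    {"grip": 0.7,"xyz": [200,-41,-3],"angular": [0,0,0.457]},
    {"grip": 0.7,"xyz": [200,-41,-3],"angular": [0,0,0.457]},
    {"grip": 0.7,"xyz": [200,-41,-3],"angular": [0,0,0.457]}
  ]
}}

```text
time_s: 2.0
tcp_pos: [0.4707, 0.0503, 0.2507]
ee_rot: [[-0.144, -0.99, 0.0], [-0.99, 0.144, 0.0], [-0.0, -0.0, -1.0]]
wrist_force: [-0.1, 0.7, -0.1]
gripper_width: 0.7
gripper_force: 0.0
```

```bash
python3 -c "
from h import *
go([.4707,.0458,.25],-98.7)
cap('wrist','w1');print(np.load('pics/w1.npz')['o'],np.load('pics/w1.npz')['R'])"
```

```text
t 2.0 tcp [0.4707 0.0503 0.2507] j [ 26.   7. -20.  -0. -63. -34.] w 0.7 F [-0.1  0.7 -0.1]
shift [ 4.4 -0.6  0.7] turn [-0.     0.     0.007]
[ 0.46069041 -0.01679022  0.38676492] [[-9.89407880e-01  1.40732020e-01  3.55885663e-02]
 [ 1.45160864e-01  9.58175586e-01  2.46633068e-01]
 [ 6.09074481e-04  2.49186768e-01 -9.68455257e-01]]
```

View pics/w1.png

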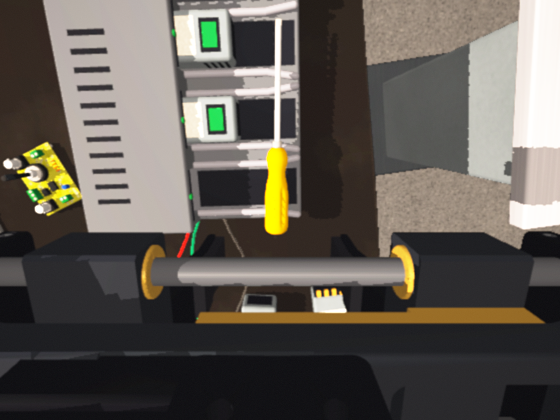

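The wrist view shows the driver's handle end at (276,232), its ferrule at (277,148) and its tip at (280,20). The green flags are at (209,34) and (216,119), and the front edge of the charger is at u≈298.

```bash
python3 -c "
from h import *
f='w1'
print([ray(f,*p,.051) for p in((276,232),(277,148),(280,20))])
print('flags',ray(f,209,34,.066),ray(f,216,119,.066))
print('hood front',ray(f,169,20,.079),ray(f,192,232,.079))
print('front edge',ray(f,297,30,.03),ray(f,299,210,.03))
e=ray(f,276,232,.051);t=ray(f,280,20,.051);d=(e-t)/np.linalg.norm(e-t);print(d)
P=(e+t)/2+.06*d;P[2]=.060;print(P)
go(P,np.degrees(np.arctan2(-d[1],-d[0])))
"
```

```text
[array([0.4787, 0.0967, 0.051 ]), array([0.4635, 0.0009, 0.051 ]), array([ 0.4424, -0.122 ,  0.051 ])]
flags [ 0.5122 -0.1153  0.066 ] [ 0.5208 -0.0377  0.066 ]
hood front [ 0.5437 -0.1278  0.079 ] [0.5667 0.074  0.079 ]
front edge [ 0.4247 -0.1166  0.03  ] [0.4478 0.0798 0.03  ]
[0.16374062 0.98650343 0.        ]
[0.47037444 0.04654021 0.06      ]
t 2.0 tcp [0.4708 0.0501 0.2507] j [ 26.   7. -20.  -0. -63. -34.] w 0.702 F [-0.1 -0.5  0.3]
shift [ 3.600e+00 -1.000e-01  1.907e+02] turn [-0.    0.    0.02]
```

>>> {"op": "move_arm", "data": {
  "series": [
    {"grip": 0.7,"xyz": [4,0,50],"angular": [0,0,0.02]},
    {"grip": 0.7,"xyz": [4,0,100],"angular": [0,0,0.02]},
    {"grip": 0.7,"xyz": [4,0,150],"angular": [0,0,0.02]},
    {"grip": 0.7,"xyz": [4,0,180],"angular": [0,0,0.02]},
    {"grip": 0.7,"xyz": [4,0,191],"angular": [0,0,0.02]},
    {"grip": 0.7,"xyz": [4,0,191],"angular": [0,0,0.02]},
    {"grip": 0.15,"xyz": [4,0,191],"angular": [0,0,0.02]},
    {"grip": 0.15,"xyz": [4,0,191],"angular": [0,0,0.02]},
    {"grip": 0.15,"xyz": [4,0,191],"angular": [0,0,0.02]},
    {"grip": 0.15,"xyz": [4,0,191],"angular": [0,0,0.02]}
  ]
}}

```text
time_s: 3.05
tcp_pos: [0.4711, 0.0453, 0.0606]
ee_rot: [[-0.166, -0.986, 0.002], [-0.986, 0.166, 0.001], [-0.001, -0.002, -1.0]]
wrist_force: [0.3, 0.2, -0.2]
gripper_width: 0.419
gripper_force: 0.0
```

>>> {"op": "move_arm", "data": {
  "series": [
    {"grip": 0.1,"xyz": [0,0,0],"angular": [0,0,0]},
    {"grip": 0.1,"xyz": [0,0,0],"angular": [0,0,0]},
    {"grip": 0.1,"xyz": [0,0,-20],"angular": [0,0,0]},
    {"grip": 0.1,"xyz": [0,0,-50],"angular": [0,0,0]},
    {"grip": 0.1,"xyz": [0,0,-80],"angular": [0,0,0]},
    {"grip": 0.1,"xyz": [0,0,-100],"angular": [0,0,0]},
    {"grip": 0.1,"xyz": [0,0,-100],"angular": [0,0,0]}
  ]
}}

```text
time_s: 3.75
tcp_pos: [0.4722, 0.0457, 0.1623]
ee_rot: [[-0.166, -0.986, 0.006], [-0.986, 0.166, 0.002], [-0.003, -0.006, -1.0]]
wrist_force: [0.1, 0.6, -0.3]
gripper_width: 0.302
gripper_force: 30.0
```

```bash
python3 -c "
from h import *
go([.395,-.31,.16],-90)
"
```

```text
t 3.8 tcp [0.4722 0.0457 0.1623] j [ 25.  12. -27.   0. -50. -35.] w 0.302 F [ 0.1  0.6 -0.3]
shift [363.5  17.2   1. ] turn [-0.006  0.003 -0.167]
```

>>> {"op": "move_arm", "data": {
  "series": [
    {"grip": 0.1,"xyz": [30,1,0],"angular": [0,0,0]},
    {"grip": 0.1,"xyz": [70,3,0],"angular": [0,0,0]},
    {"grip": 0.1,"xyz": [110,5,0],"angular": [0,0,0]},
    {"grip": 0.1,"xyz": [150,7,0],"angular": [0,0,-0.05]},
    {"grip": 0.1,"xyz": [190,9,0],"angular": [0,0,-0.08]},
    {"grip": 0.1,"xyz": [230,11,0],"angular": [0,0,-0.11]},
    {"grip": 0.1,"xyz": [270,13,0],"angular": [0,0,-0.14]},
    {"grip": 0.1,"xyz": [310,15,0],"angular": [0,0,-0.167]},
    {"grip": 0.1,"xyz": [345,17,0],"angular": [0,0,-0.167]},
    {"grip": 0.1,"xyz": [363,17,0],"angular": [0,0,-0.167]}
  ]
}}

```text
time_s: 4.75
tcp_pos: [0.3917, -0.3119, 0.1579]
ee_rot: [[-0.003, -1.0, -0.003], [-1.0, 0.003, 0.001], [-0.001, 0.003, -1.0]]
wrist_force: [-0.0, 0.5, 0.0]
gripper_width: 0.301
gripper_force: 30.0
```

```bash
python3 -c "
from h import *
go([.395,-.31,.026],-90)
cap('wrist','w2')
for z in(0,): print(np.load('pics/w2.npz')['o'])
print('driver tip expected',proj('w2',[.395,-.475,.13]),'tray',proj('w2',[.4668,-.2806,.014]),proj('w2',[.447,-.4455,.014]))"
```

```text
t 4.8 tcp [ 0.3917 -0.3119  0.1579] j [-20.  15. -24.  -0. -51.  20.] w 0.301 F [-0.   0.5  0. ]
shift [ -1.7  -3.6 131.9] turn [ 0.003  0.001 -0.003]
[ 0.39162655 -0.37980555  0.29388878]
driver tip expected [267.7 -88.7] tray [200.3 235.4] [210.4  50.7]
```

View pics/w2.png

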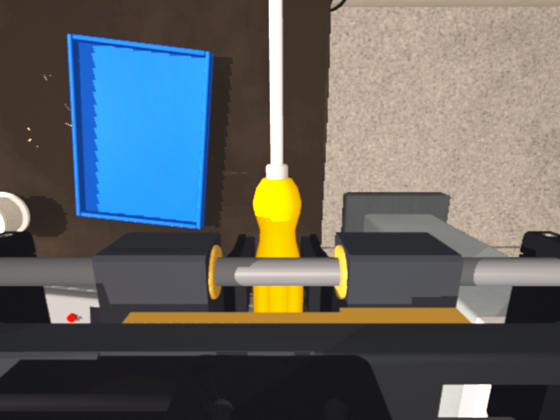

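>>> {"op": "move_arm", "data": {
  "series": [
    {"grip": 0.1,"xyz": [-2,-6,40],"angular": [0,0,0]},
    {"grip": 0.1,"xyz": [-2,-6,80],"angular": [0,0,0]},
    {"grip": 0.1,"xyz": [-2,-6,110],"angular": [0,0,0]},
    {"grip": 0.1,"xyz": [-2,-6,125],"angular": [0,0,0]},
    {"grip": 0.1,"xyz": [-2,-6,130],"angular": [0,0,0]},
    {"grip": 0.1,"xyz": [-2,-6,130],"angular": [0,0,0]},
    {"grip": 0.1,"xyz": [-2,-6,130],"angular": [0,0,0]},
    {"grip": 0.45,"xyz": [-2,-6,130],"angular": [0,0,0]},
    {"grip": 0.45,"xyz": [-2,-6,130],"angular": [0,0,0]},
    {"grip": 0.45,"xyz": [-2,-6,130],"angular": [0,0,0]}
  ]
}}

```text
time_s: 5.8
tcp_pos: [0.3998, -0.3082, 0.0303]
ee_rot: [[0.0, -1.0, 0.002], [-1.0, -0.0, -0.001], [0.001, -0.002, -1.0]]
wrist_force: [-0.3, -0.0, 0.6]
gripper_width: 0.431
gripper_force: 0.0
```

```bash
cat >> h.py <<'E'
Y=np.radians(-6.5); CX=np.array([np.cos(Y),np.sin(Y),0]); CY=np.array([-CX[1],CX[0],0])
E
python3 -c "
from h import *
T=np.array([ray('w2',*p,.014) for p in((68,36),(212,52),(204,229),(76,214))]);print('tray',T,T.mean(0))
print('edge',ray('w2',328,150,0))
f='w1'
print(r.sense()['time_s'], r.sense()['tcp_pos'],r.sense()['gripper_width'])
F=(ray(f,209,34,.066)+ray(f,216,119,.066))/2
# front edge x=-125 ; hood front x=0 
for p in((169,20,.079),(192,232,.079),(297,30,.03),(299,210,.03),(209,34,.066),(216,119,.066)): q=ray(f,*p); print(p,'along CX',round(q@CX,4),'CY',round(q@CY,4))
"
```

```text
tray [[ 0.5651 -0.4571  0.014 ]
 [ 0.4457 -0.4445  0.014 ]
 [ 0.4627 -0.2872  0.014 ]
 [ 0.5848 -0.303   0.014 ]] [ 0.514575 -0.37295   0.014   ]
edge [ 0.3421 -0.3617  0.    ]
5.8 [ 0.39982934 -0.30820962  0.03031134] 0.43066452833876245
(169, 20, 0.079) along CX 0.5547 CY -0.0654
(192, 232, 0.079) along CX 0.5547 CY 0.1377
(297, 30, 0.03) along CX 0.4352 CY -0.0678
(299, 210, 0.03) along CX 0.4359 CY 0.13
(209, 34, 0.066) along CX 0.522 CY -0.0566
(216, 119, 0.066) along CX 0.5217 CY 0.0215
```

```bash
cat >> h.py <<'E'
O=.556*CX+.0214*CY
def ch(x,y,z): return O+CX*x+CY*y+np.array([0,0,z])
TR=np.array([.516,-.373,0])
def tr(x,y,z): return TR+CX*x+CY*y+np.array([0,0,z])
E
python3 -c "
from h import *
print(O,'tip',ch(-.024,-.152,.075))
go(ch(-.03,-.078,.16),173.5)
"
```

```text
[ 0.5548485  -0.04167855  0.        ] tip [ 0.51379589 -0.18998459  0.075     ]
t 5.8 tcp [ 0.3998 -0.3082  0.0303] j [-19.  26. -31.   0. -33.  19.] w 0.431 F [-0.3 -0.   0.6]
shift [-192.3 -116.6 -129.6] turn [-2.000e-03  1.000e-03  1.684e+00]
```

>>> {"op": "move_arm", "data": {
  "series": [
    {"grip": 0.5,"xyz": [0,0,-10],"angular": [0,0,0]},
    {"grip": 0.5,"xyz": [0,0,-50],"angular": [0,0,0]},
    {"grip": 0.5,"xyz": [0,0,-100],"angular": [0,0,0]},
    {"grip": 0.5,"xyz": [0,0,-130],"angular": [0,0,0]},
    {"grip": 0.5,"xyz": [0,0,-130],"angular": [0,0,0]}
  ]
}}

```text
time_s: 6.3
tcp_pos: [0.4023, -0.3094, 0.1656]
ee_rot: [[0.001, -1.0, 0.011], [-1.0, -0.001, -0.005], [0.005, -0.011, -1.0]]
wrist_force: [-0.6, -0.3, 0.5]
gripper_width: 0.503
gripper_force: 0.0
```

```bash
python3 -c "
from h import *
go(ch(-.03,-.078,.16),173.5)
cap('wrist','w3')
im=cv2.imread('pics/w3.png').astype(int); m=((im[:,:,2]>150)&(im[:,:,1]>120)&(im[:,:,0]<90)).astype(np.uint8)
for c in cv2.findContours(m,0,2)[0]:
  if cv2.contourArea(c)>200: b=cv2.minAreaRect(c);print(b,ray('w3',*b[0],.013))
"
```

```text
t 6.3 tcp [ 0.4023 -0.3094  0.1656] j [-19.  15. -23.   0. -51.  19.] w 0.503 F [-0.6 -0.3  0.5]
shift [-193.6 -114.1    5.8] turn [-0.013  0.006  1.685]
((332.5, 315.0), (14.0, 345.0), 90.0) [ 0.3438 -0.1849  0.013 ]
((182.9085693359375, 271.9630432128906), (16.155977249145508, 52.335384368896484), 3.5763344764709473) [ 0.5027 -0.2349  0.013 ]
((279.5751953125, 206.93397521972656), (100.17221069335938, 26.83733367919922), 88.53119659423828) [ 0.4014 -0.3054  0.013 ]
```

>>> {"op": "move_arm", "data": {
  "series": [
    {"grip": 0.69,"xyz": [-194,-114,6],"angular": [0,0,1.3]},
    {"grip": 0.69,"xyz": [-194,-114,6],"angular": [0,0,1.3]},
    {"grip": 0.69,"xyz": [-194,-114,6],"angular": [0,0,1.3]},
    {"grip": 0.69,"xyz": [-194,-114,6],"angular": [0,0,1.3]},
    {"grip": 0.69,"xyz": [-194,-114,6],"angular": [0,0,1.3]},
    {"grip": 0.69,"xyz": [-194,-114,6],"angular": [0,0,1.3]},
    {"grip": 0.69,"xyz": [-194,-114,6],"angular": [0,0,1.3]},
    {"grip": 0.69,"xyz": [-194,-114,6],"angular": [0,0,1.3]},
    {"grip": 0.69,"xyz": [-194,-114,6],"angular": [0,0,1.3]},
    {"grip": 0.69,"xyz": [-194,-114,6],"angular": [0,0,1.3]}
  ]
}}

```text
time_s: 7.35
tcp_pos: [0.5126, -0.114, 0.1525]
ee_rot: [[-0.964, -0.267, -0.003], [-0.267, 0.964, 0.0], [0.002, 0.001, -1.0]]
wrist_force: [1.2, 0.2, 0.5]
gripper_width: 0.69
gripper_force: 0.0
```

```bash
python3 -c "
from h import *
go(ch(-.03,-.078,.16),173.5)
"
```

```text
t 7.3 tcp [ 0.5126 -0.114   0.1525] j [  5.  18. -21.  -0. -51. -80.] w 0.69 F [1.2 0.2 0.5]
shift [-3.  -2.7 -7.5] turn [ 0.    -0.003  0.383]
```

>>> {"op": "move_arm", "data": {
  "series": [
    {"grip": 0.69,"xyz": [-3,-3,-7],"angular": [0,0,0.15]},
    {"grip": 0.69,"xyz": [-3,-3,-7],"angular": [0,0,0.29]},
    {"grip": 0.69,"xyz": [-3,-3,-7],"angular": [0,-0.003,0.383]},
    {"grip": 0.69,"xyz": [-3,-3,-7],"angular": [0,-0.003,0.383]},
    {"grip": 0.69,"xyz": [-3,-3,-7],"angular": [0,-0.003,0.383]}
  ]
}}

```text
time_s: 7.85
tcp_pos: [0.5167, -0.1163, 0.1601]
ee_rot: [[-0.994, 0.109, 0.002], [0.109, 0.994, 0.0], [-0.002, 0.0, -1.0]]
wrist_force: [0.1, -0.6, 0.8]
gripper_width: 0.687
gripper_force: 0.0
```

```bash
python3 -c "
from h import *
go(ch(-.03,-.078,.068),173.5)
cap('wrist','w4')
"
```

```text
t 7.8 tcp [ 0.5167 -0.1163  0.1601] j [   5.   18.  -20.   -0.  -52. -101.] w 0.687 F [ 0.1 -0.6  0.8]
shift [ 0.7  0.4 92.1] turn [0.    0.002 0.004]
```

View pics/w4.png

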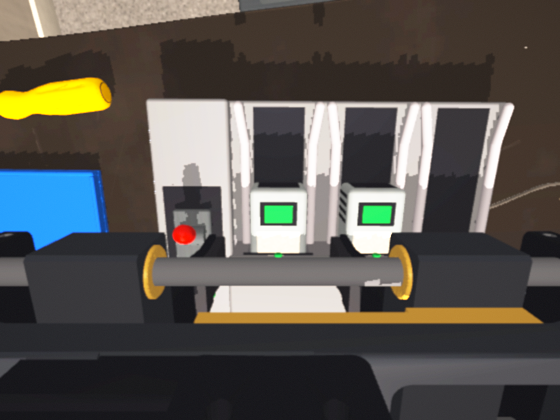

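The wrist view shows the right pack centred between the fingers: flag at (278,214), grip end edge at v≈186. The lever tip is at (184,234) and the middle pack's flag is at (377,214).

```bash
python3 -c "
from h import *
for p in((278,214,.066),(377,214,.066),(184,234,.075)):
  q=ray('w4',*p)-O;print(q@CX,q@CY)
"
```

```text
-0.03373077309693258 -0.07804154508902601
-0.03392786894781974 0.0005412847990962675
-0.019999767578830627 -0.15085520786917914
```

>>> {"op": "move_arm", "data": {
  "series": [
    {"grip": 0.69,"xyz": [0,0,45],"angular": [0,0,0.004]},
    {"grip": 0.69,"xyz": [0,0,75],"angular": [0,0,0.004]},
    {"grip": 0.69,"xyz": [0,0,92],"angular": [0,0,0.004]},
    {"grip": 0.69,"xyz": [0,0,92],"angular": [0,0,0.004]},
    {"grip": 0.4,"xyz": [0,0,92],"angular": [0,0,0.004]},
    {"grip": 0.4,"xyz": [0,0,92],"angular": [0,0,0.004]},
    {"grip": 0.4,"xyz": [0,0,92],"angular": [0,0,0.004]},
    {"grip": 0.4,"xyz": [0,0,92],"angular": [0,0,0.004]}
  ]
}}

```text
time_s: 8.7
tcp_pos: [0.5183, -0.116, 0.0699]
ee_rot: [[-0.993, 0.115, 0.006], [0.115, 0.993, 0.0], [-0.006, 0.001, -1.0]]
wrist_force: [0.2, 0.2, 3.2]
gripper_width: 0.527
gripper_force: 30.0
```

>>> {"op": "move_arm", "data": {
  "series": [
    {"grip": 0.4,"xyz": [15,0,0],"angular": [0,0,0]},
    {"grip": 0.4,"xyz": [35,0,0],"angular": [0,0,0]},
    {"grip": 0.4,"xyz": [55,0,0],"angular": [0,0,0]},
    {"grip": 0.4,"xyz": [65,0,-2],"angular": [0,0,0]},
    {"grip": 0.4,"xyz": [65,0,-10],"angular": [0,0,0]},
    {"grip": 0.4,"xyz": [65,0,-40],"angular": [0,0,0]},
    {"grip": 0.4,"xyz": [65,0,-70],"angular": [0,0,0]},
    {"grip": 0.4,"xyz": [65,0,-90],"angular": [0,0,0]},
    {"grip": 0.4,"xyz": [65,0,-90],"angular": [0,0,0]}
  ]
}}

```text
time_s: 9.6
tcp_pos: [0.4552, -0.1086, 0.1617]
ee_rot: [[-0.993, 0.115, 0.011], [0.115, 0.993, 0.0], [-0.011, 0.002, -1.0]]
wrist_force: [0.3, 0.3, -2.8]
gripper_width: 0.529
gripper_force: 30.0
```

```bash
python3 -c "
from h import *
go(tr(-.025,.038,.16),173.5)
"
```

```text
t 9.6 tcp [ 0.4552 -0.1086  0.1617] j [   7.   12.  -28.    0.  -49. -103.] w 0.529 F [ 0.3  0.3 -2.8]
shift [ -65.8 -217.7    2. ] turn [ 0.002  0.011 -0.002]
```

>>> {"op": "move_arm", "data": {
  "series": [
    {"grip": 0.4,"xyz": [-10,-30,2],"angular": [0,0,0]},
    {"grip": 0.4,"xyz": [-20,-70,2],"angular": [0,0,0]},
    {"grip": 0.4,"xyz": [-35,-110,2],"angular": [0,0,0]},
    {"grip": 0.4,"xyz": [-45,-150,2],"angular": [0,0,0]},
    {"grip": 0.4,"xyz": [-60,-190,2],"angular": [0,0.005,0]},
    {"grip": 0.4,"xyz": [-68,-210,2],"angular": [0,0.011,0]},
    {"grip": 0.4,"xyz": [-68,-218,2],"angular": [0,0.011,0]},
    {"grip": 0.4,"xyz": [-68,-218,2],"angular": [0,0.011,0]}
  ]
}}

```text
time_s: 10.4
tcp_pos: [0.4939, -0.3335, 0.1546]
ee_rot: [[-0.993, 0.118, -0.011], [0.118, 0.993, 0.003], [0.011, 0.002, -1.0]]
wrist_force: [-0.3, 1.3, -2.1]
gripper_width: 0.524
gripper_force: 30.0
```

```bash
python3 -c "
from h import *
go(tr(-.023,.038,.045),173.5)
cap('wrist','w5')
"
```

```text
t 10.4 tcp [ 0.4939 -0.3335  0.1546] j [-18.  24. -11.   0. -56. -78.] w 0.524 F [-0.3  1.3 -2.1]
shift [ -4.6   1.  109.6] turn [ 0.002 -0.011 -0.005]
```

View pics/w5.png

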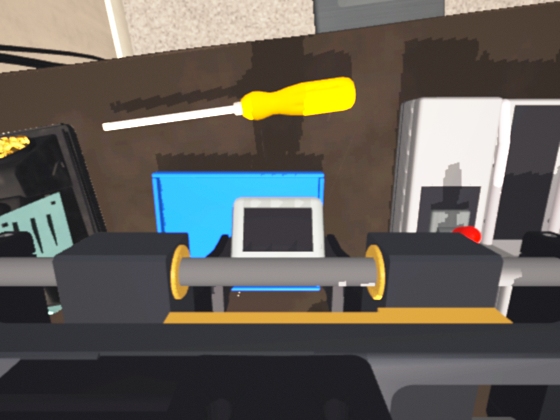

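The driver lies clear on the bench and the tray is below. The held pack shows its end face (a dark rectangle at about (278,228)) instead of its flag, so it has probably pivoted nose-down in the grip. I'll work out the angle.

```bash
python3 -c "
from h import *
s=r.sense();R=np.array(s['ee_rot']);p=np.array(s['tcp_pos'])
# pack frame in tool: nose dir -x tool, up -z tool; pivot 27 mm from grip end, at pack height h above underside
for h in(.031,):
  for a in (0,20,40,60,80,90,100):
    t=np.radians(a); n=np.array([-np.cos(t),0,np.sin(t)]); u=np.array([-np.sin(t),0,-np.cos(t)]); 
    piv=np.array([0,0,.006])
    o=[]
    for dn,dz in((-.027,-h),(-.027,.036-h),(.02,.036-h)):
      for y in(-.023,.023):
        o.append(proj('w5',p+R@(piv+n*dn+u*dz+np.array([0,y,0]))))
    print(a,'botEnd',*o[:2],'topEnd',*o[2:4],'top20',*o[4:])
i=cv2.imread('pics/w5.png')[170:320,200:360];cv2.imwrite('pics/c5.png',cv2.resize(i,None,fx=4,fy=4,interpolation=cv2.INTER_CUBIC))
"
```

```text
0 botEnd [240.1 202.9] [318.1 202.8] topEnd [231.  220.4] [328.2 220.1] top20 [234.7 308.5] [324.6 308.2]
20 botEnd [237.1 191.6] [321.3 191.4] topEnd [228.3 233.2] [331.2 232.9] top20 [236.6 301.7] [322.5 301.5]
40 botEnd [233.3 187.7] [325.5 187.4] topEnd [226.3 252.4] [333.5 252.2] top20 [238.  291.8] [320.8 291.6]
60 botEnd [228.9 193.9] [330.4 193.7] topEnd [225.4 275.2] [334.7 274.9] top20 [239.1 279.9] [319.6 279.7]
80 botEnd [224.4 212.5] [335.4 212.2] topEnd [225.7 297.2] [334.4 296.9] top20 [239.6 267.3] [319.  267.1]
90 botEnd [222.4 226.4] [337.7 226.2] topEnd [226.4 306.6] [333.7 306.3] top20 [239.6 261. ] [318.9 260.8]
100 botEnd [220.8 243.1] [339.6 242.8] topEnd [227.3 314.3] [332.7 314.1] top20 [239.5 254.9] [319.  254.7]
```

View pics/c5.png

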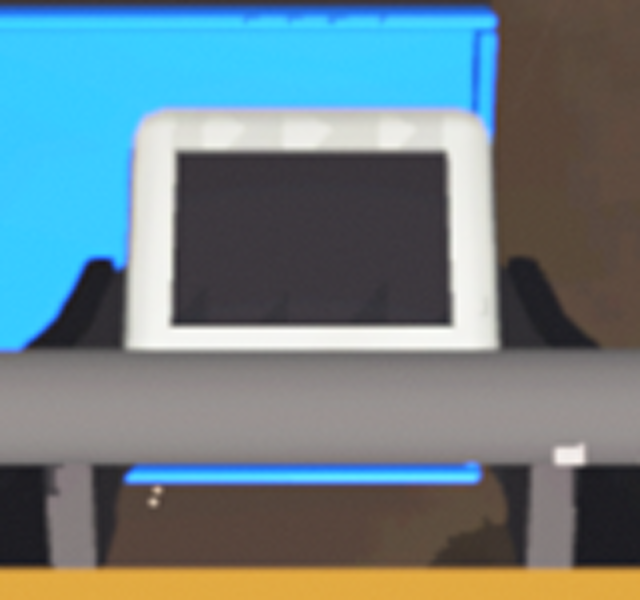

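```bash
python3 -c "
from h import *
s=r.sense();R=np.array(s['ee_rot']);p=np.array(s['tcp_pos']);d=np.load('pics/w5.npz');print(d['K'][0,0])
f=d['K'][0,0]
for w,v,u in((88.7,202.5,277.7),(93.2,257.5,277.9)):
  q=np.linalg.solve(d['K'],[u,v,1])*f*.046/w
  print('in tool mm',R.T@(d['R']@q+d['o']-p)*1000)
i=cap('wrist','w6');cap('side','side6')
P=proj('side6',p);print(P);u,v=P.astype(int)
j=cv2.imread('pics/side6.png')[max(v-70,0):v+80,u-100:u+100];cv2.imwrite('pics/c6.png',cv2.resize(j,None,fx=4,fy=4,interpolation=cv2.INTER_CUBIC))
"
```

```text
301.03403389225264
in tool mm [32.02747589 -0.8597857  16.37528491]
in tool mm [ 7.43581567 -0.840146    2.33204271]
[327.5 302.3]
```

View pics/c6.png

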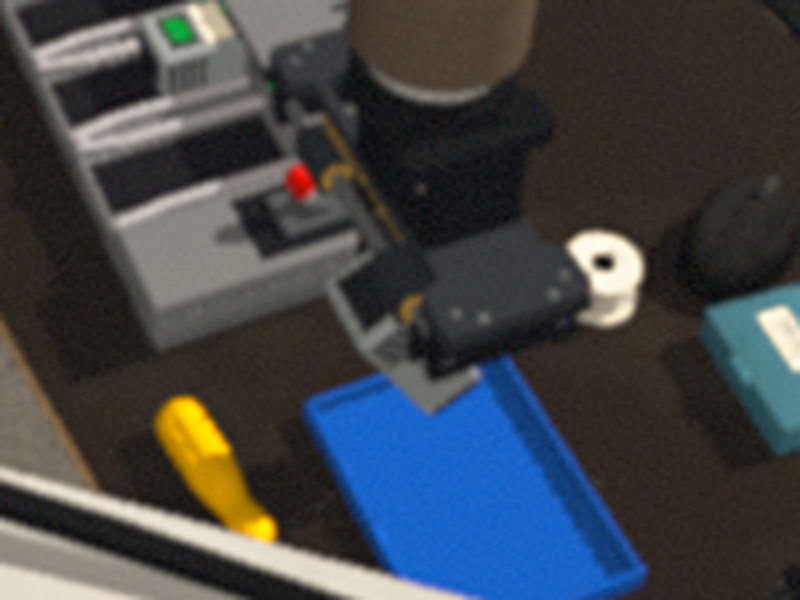

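The side crop shows the held pack hanging nose-down about 60° over the tray. I'll touch its nose down inside the tray and lay it down by moving the grip in an arc.

>>> {"op": "move_arm", "data": {
  "series": [
    {"grip": 0.4,"xyz": [-20,1,10],"angular": [0,-0.011,0]},
    {"grip": 0.4,"xyz": [-40,1,25],"angular": [0,-0.011,0]},
    {"grip": 0.4,"xyz": [-40,1,32],"angular": [0,-0.011,0]},
    {"grip": 0.4,"xyz": [-40,1,36],"angular": [0,-0.011,0]},
    {"grip": 0.4,"xyz": [-40,1,36],"angular": [0,-0.011,0]}
  ]
}}

```text
time_s: 11.05
tcp_pos: [0.5335, -0.3356, 0.1196]
ee_rot: [[-0.993, 0.115, 0.001], [0.115, 0.993, 0.001], [-0.001, 0.001, -1.0]]
wrist_force: [-1.3, 1.2, -1.7]
gripper_width: 0.523
gripper_force: 30.0
```

```bash
python3 -c "
from h import *
go(tr(0,.038,.1),173.5)
cap('side','side7')
s=r.sense();P=proj('side7',s['tcp_pos']);print(P);u,v=P.astype(int)
j=cv2.imread('pics/side7.png')[v-50:v+70,u-80:u+80];cv2.imwrite('pics/c7.png',cv2.resize(j,None,fx=5,fy=5,interpolation=cv2.INTER_CUBIC))
"
```

```text
t 11.1 tcp [ 0.5335 -0.3356  0.1196] j [-18.  29.  -8.  -0. -53. -79.] w 0.523 F [-1.3  1.2 -1.7]
shift [13.2 -1.1 19.6] turn [ 0.001  0.001 -0.002]
[343.4 306.6]
```

View pics/c7.png

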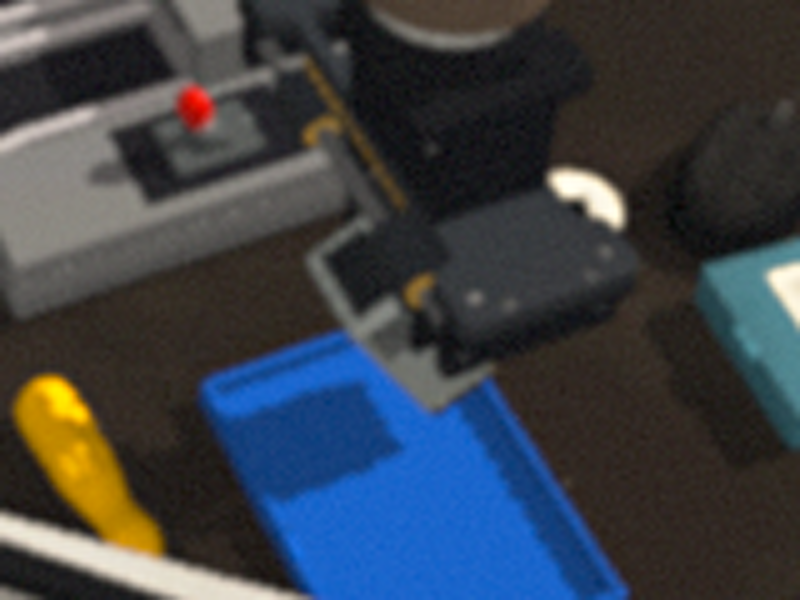

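The crop shows the pack's right side: underside grip-end corner at (355,320), underside nose corner at (437,410), top nose corner at (492,370). I'll intersect those rays with the pack's side plane.

```bash
python3 -c "
from h import *
d=np.load('pics/side7.npz');s=r.sense()
pt=np.array(s['tcp_pos'])-.023*CY   # right side plane through here, normal CY
for u,v in((355,320),(437,410),(492,370)):
  q=d['R']@np.linalg.solve(d['K'],[263+u/5-.4,256+v/5-.4,1.]);o=d['o'];X=o+q*((pt-o)@CY)/(q@CY)
  print('tray x',(X-TR)@CX,'rel tcp x',(X-pt)@CX,'z',X[2])
"
```

```text
tray x -0.021768693474106156 rel tcp x -0.035302701296495355 z 0.12390055019993285
tray x 0.02570001923591509 rel tcp x 0.012166011413525895 z 0.03518556463664524
tray x 0.05091517053942196 rel tcp x 0.03738116271703277 z 0.05046514296596205
```

>>> {"op": "move_arm", "data": {
  "series": [
    {"grip": 0.4,"xyz": [0,0,15],"angular": [0,0,0]},
    {"grip": 0.4,"xyz": [0,0,25],"angular": [0,0,0]},
    {"grip": 0.4,"xyz": [0,0,30],"angular": [0,0,0]},
    {"grip": 0.4,"xyz": [8,0,34],"angular": [0,0,0]},
    {"grip": 0.4,"xyz": [14,0,36],"angular": [0,0,0]},
    {"grip": 0.4,"xyz": [19,0,38],"angular": [0,0,0]},
    {"grip": 0.4,"xyz": [19,0,38],"angular": [0,0,0]}
  ]
}}

```text
time_s: 11.8
tcp_pos: [0.5161, -0.335, 0.0883]
ee_rot: [[-0.993, 0.114, 0.007], [0.114, 0.993, -0.003], [-0.007, -0.002, -1.0]]
wrist_force: [-6.8, 4.9, 20.0]
gripper_width: 0.525
gripper_force: 30.0
```

>>> {"op": "move_arm", "data": {
  "series": [
    {"grip": 0.4,"xyz": [6,0,5],"angular": [0,0,0]},
    {"grip": 0.4,"xyz": [12,0,11],"angular": [0,0,0]},
    {"grip": 0.4,"xyz": [16,0,18],"angular": [0,0,0]},
    {"grip": 0.4,"xyz": [20,0,26],"angular": [0,0,0]},
    {"grip": 0.4,"xyz": [20,0,31],"angular": [0,0,0]},
    {"grip": 0.4,"xyz": [20,0,35],"angular": [0,0,0]},
    {"grip": 0.4,"xyz": [20,0,35],"angular": [0,0,0]}
  ]
}}

```text
time_s: 12.5
tcp_pos: [0.4937, -0.3322, 0.052]
ee_rot: [[-0.993, 0.115, -0.001], [0.115, 0.993, -0.0], [0.001, -0.0, -1.0]]
wrist_force: [-10.7, 5.0, 23.9]
gripper_width: 0.527
gripper_force: 30.0
```

```bash
python3 -c "
from h import *
go(tr(-.0255,.038,.0466),173.5)
cap('side','side8')
s=r.sense();P=proj('side8',s['tcp_pos']);print(P);u,v=P.astype(int)
j=cv2.imread('pics/side8.png')[v-50:v+70,u-80:u+80];cv2.imwrite('pics/c8.png',cv2.resize(j,None,fx=5,fy=5,interpolation=cv2.INTER_CUBIC))
"
```

```text
t 12.5 tcp [ 0.4937 -0.3322  0.052 ] j [-18.  31. -17.   0. -42. -78.] w 0.527 F [-10.7   5.   23.9]
shift [-1.3  0.   5.4] turn [-0.    -0.001 -0.001]
[324.  332.8]
```

View pics/c8.png

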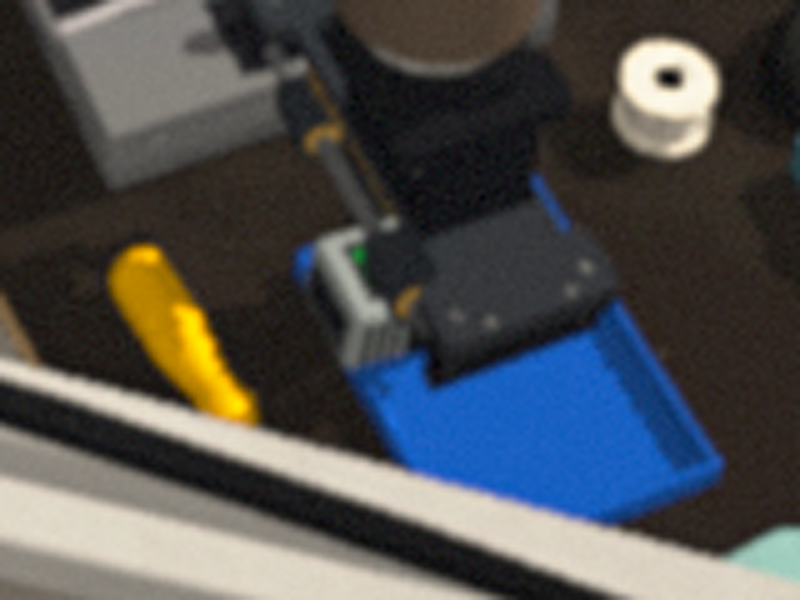

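The pack is now nearly level in the tray, with its grip end close to the front rim; its lower grip-end corner is at crop (347,365).

```bash
python3 -c "
from h import *
d=np.load('pics/side8.npz');s=r.sense()
pt=np.array(s['tcp_pos'])-.023*CY
for u,v in((347,365),):
  q=d['R']@np.linalg.solve(d['K'],[244+u/5-.4,282+v/5-.4,1.]);o=d['o'];X=o+q*((pt-o)@CY)/(q@CY)
  print('tray x',(X-TR)@CX,'rel tcp x',(X-pt)@CX,'z',X[2])
"
```

```text
tray x -0.06263412962401156 rel tcp x -0.03582241452827662 z 0.024573683925296907
```

>>> {"op": "move_arm", "data": {
  "series": [
    {"grip": 0.4,"xyz": [-4,0,-2],"angular": [0,0,0]},
    {"grip": 0.4,"xyz": [-8,0,-2],"angular": [0,0,0]},
    {"grip": 0.4,"xyz": [-12,0,-1],"angular": [0,0,0]},
    {"grip": 0.4,"xyz": [-13,0,2],"angular": [0,0,0]},
    {"grip": 0.4,"xyz": [-13,0,5],"angular": [0,0,0]},
    {"grip": 0.4,"xyz": [-13,0,8],"angular": [0,0,0]},
    {"grip": 0.4,"xyz": [-13,0,8],"angular": [0,0,0]}
  ]
}}

```text
time_s: 13.25
tcp_pos: [0.5082, -0.334, 0.0447]
ee_rot: [[-0.993, 0.114, 0.001], [0.114, 0.993, -0.001], [-0.002, -0.001, -1.0]]
wrist_force: [-11.1, 5.2, 29.6]
gripper_width: 0.523
gripper_force: 30.0
```

>>> {"op": "move_arm", "data": {
  "series": [
    {"grip": 0.66,"xyz": [0,0,0],"angular": [0,0,0]},
    {"grip": 0.66,"xyz": [0,0,0],"angular": [0,0,0]},
    {"grip": 0.66,"xyz": [0,0,0],"angular": [0,0,0]},
    {"grip": 0.66,"xyz": [0,0,-20],"angular": [0,0,0]},
    {"grip": 0.66,"xyz": [0,0,-60],"angular": [0,0,0]},
    {"grip": 0.66,"xyz": [0,0,-100],"angular": [0,0,0]},
    {"grip": 0.66,"xyz": [30,0,-130],"angular": [0,0,0]},
    {"grip": 0.66,"xyz": [30,0,-130],"angular": [0,0,0]}
  ]
}}

```text
time_s: 14.05
tcp_pos: [0.4787, -0.3308, 0.1733]
ee_rot: [[-0.993, 0.116, 0.009], [0.116, 0.993, -0.003], [-0.01, -0.002, -1.0]]
wrist_force: [0.7, 0.1, 1.3]
gripper_width: 0.661
gripper_force: 0.0
```

```bash
cat >> h.py <<'E'
def blobs(f,lo,hi,z,amin=60):
    "blobs in HSV range: centre px and world position at height z"
    m=cv2.inRange(cv2.cvtColor(cv2.imread(f'pics/{f}.png'),cv2.COLOR_BGR2HSV),lo,hi); o=[]
    for c in cv2.findContours(m,0,2)[0]:
        if cv2.contourArea(c)>amin:
            b=cv2.minAreaRect(c); o.append((np.round(b[0]),np.round(b[1]),ray(f,*b[0],z)))
    return o
GR=((45,120,80),(80,255,255)); RD=((0,170,120),(6,255,255))
E
python3 -c "
from h import *
go(ch(-.03,0,.16),173.5)
cap('wrist','w9')
for c,b,q in blobs('w9',*GR,.04): print(c,b,q,'tray',(q-TR)@CX,(q-TR)@CY)
"
```

```text
t 14.1 tcp [ 0.4787 -0.3308  0.1733] j [-19.  21. -12.  -0. -56. -78.] w 0.661 F [0.7 0.1 1.3]
shift [-11.9 296.   13. ] turn [-0.002  0.01  -0.003]
[278. 220.] [15. 24.] [ 0.4925 -0.3322  0.04  ] tray -0.027967629730130422 0.03787745618805896
```

>>> {"op": "move_arm", "data": {
  "series": [
    {"grip": 0.69,"xyz": [-2,40,13],"angular": [0,0,0]},
    {"grip": 0.69,"xyz": [-4,85,13],"angular": [0,0,0]},
    {"grip": 0.69,"xyz": [-8,130,13],"angular": [0,0.01,0]},
    {"grip": 0.69,"xyz": [-12,175,13],"angular": [0,0.01,0]},
    {"grip": 0.69,"xyz": [-16,220,13],"angular": [0,0.01,0]},
    {"grip": 0.69,"xyz": [-20,265,13],"angular": [0,0.01,0]},
    {"grip": 0.69,"xyz": [-24,296,13],"angular": [0,0.01,0]},
    {"grip": 0.69,"xyz": [-24,296,13],"angular": [0,0.01,0]},
    {"grip": 0.69,"xyz": [-24,296,13],"angular": [0,0.01,0]}
  ]
}}

```text
time_s: 15.0
tcp_pos: [0.5366, -0.0382, 0.1545]
ee_rot: [[-0.993, 0.114, -0.01], [0.114, 0.993, 0.001], [0.01, -0.0, -1.0]]
wrist_force: [0.4, -0.5, -0.5]
gripper_width: 0.692
gripper_force: 0.0
```

```bash
python3 -c "
from h import *
go(ch(-.018,0,.069),173.5)
cap('wrist','w10')
for c,b,q in blobs('w10',*GR,.066): print(c,b,q,(q-O)@CX,(q-O)@CY)
"
```

```text
t 15.0 tcp [ 0.5366 -0.0382  0.1545] j [  13.   19.  -19.   -0.  -53. -110.] w 0.692 F [ 0.4 -0.5 -0.5]
shift [-1.4 -1.4 85.4] turn [-0.    -0.01  -0.001]
[276. 203.] [18. 29.] [ 0.5209 -0.038   0.066 ] -0.03414669825488515 -0.00018817646400771132
```

Descend, grip, and pull out by 70 mm. Then release and regrip at the pack's centre.

>>> {"op": "move_arm", "data": {
  "series": [
    {"grip": 0.69,"xyz": [-1,-1,40],"angular": [0,-0.01,0]},
    {"grip": 0.69,"xyz": [-1,-1,70],"angular": [0,-0.01,0]},
    {"grip": 0.69,"xyz": [-1,-1,85],"angular": [0,-0.01,0]},
    {"grip": 0.69,"xyz": [-1,-1,85],"angular": [0,-0.01,0]},
    {"grip": 0.4,"xyz": [-1,-1,85],"angular": [0,-0.01,0]},
    {"grip": 0.4,"xyz": [-1,-1,85],"angular": [0,-0.01,0]},
    {"grip": 0.4,"xyz": [-1,-1,85],"angular": [0,-0.01,0]},
    {"grip": 0.4,"xyz": [-1,-1,85],"angular": [0,-0.01,0]}
  ]
}}

```text
time_s: 15.85
tcp_pos: [0.5379, -0.04, 0.0723]
ee_rot: [[-0.993, 0.116, 0.005], [0.116, 0.993, 0.0], [-0.005, 0.001, -1.0]]
wrist_force: [0.4, -1.4, 2.6]
gripper_width: 0.526
gripper_force: 30.0
```

>>> {"op": "move_arm", "data": {
  "series": [
    {"grip": 0.4,"xyz": [15,0,0],"angular": [0,0,0]},
    {"grip": 0.4,"xyz": [35,0,0],"angular": [0,0,0]},
    {"grip": 0.4,"xyz": [55,0,0],"angular": [0,0,0]},
    {"grip": 0.4,"xyz": [70,0,0],"angular": [0,0,0]},
    {"grip": 0.4,"xyz": [70,0,0],"angular": [0,0,0]},
    {"grip": 0.62,"xyz": [70,0,0],"angular": [0,0,0]},
    {"grip": 0.62,"xyz": [62,0,0],"angular": [0,0,0]},
    {"grip": 0.62,"xyz": [57,0,0],"angular": [0,0,0]},
    {"grip": 0.62,"xyz": [57,0,0],"angular": [0,0,0]}
  ]
}}

```text
time_s: 16.75
tcp_pos: [0.4819, -0.0334, 0.0708]
ee_rot: [[-0.993, 0.116, 0.004], [0.116, 0.993, 0.0], [-0.004, 0.001, -1.0]]
wrist_force: [0.2, -0.5, 0.4]
gripper_width: 0.62
gripper_force: 0.0
```

```bash
python3 -c "
from h import *
go(ch(-.075,0,.067),173.5)
cap('wrist','w11')
for c,b,q in blobs('w11',*GR,.066): print(c,b,q,(q-O)@CX,(q-O)@CY)
q=np.array(r.sense()['tcp_pos'])-O;print(q@CX,q@CY)
"
```

```text
t 16.8 tcp [ 0.4819 -0.0334  0.0708] j [  15.   21.  -32.    0.  -37. -112.] w 0.62 F [ 0.2 -0.5  0.4]
shift [ 1.6 -0.   3.8] turn [ 0.001  0.004 -0.003]
[278. 208.] [29. 47.] [ 0.4498 -0.0297  0.066 ] -0.1057292438677642 9.721439209789634e-06
-0.07415403570757988 -0.00014631163111099592
```

>>> {"op": "move_arm", "data": {
  "series": [
    {"grip": 0.62,"xyz": [2,0,4],"angular": [0,0,0]},
    {"grip": 0.4,"xyz": [2,0,4],"angular": [0,0,0]},
    {"grip": 0.4,"xyz": [2,0,4],"angular": [0,0,0]},
    {"grip": 0.4,"xyz": [2,0,4],"angular": [0,0,0]},
    {"grip": 0.4,"xyz": [2,0,-6],"angular": [0,0,0]},
    {"grip": 0.4,"xyz": [2,0,-30],"angular": [0,0,0]},
    {"grip": 0.4,"xyz": [2,0,-65],"angular": [0,0,0]},
    {"grip": 0.4,"xyz": [2,0,-95],"angular": [0,0,0]},
    {"grip": 0.4,"xyz": [2,0,-95],"angular": [0,0,0]}
  ]
}}

```text
time_s: 17.7
tcp_pos: [0.481, -0.0327, 0.171]
ee_rot: [[-0.993, 0.115, 0.013], [0.115, 0.993, 0.002], [-0.013, 0.003, -1.0]]
wrist_force: [0.0, 0.1, -1.4]
gripper_width: 0.528
gripper_force: 30.0
```

```bash
python3 -c "
from h import *
go(tr(0,-.038,.16),173.5)
"
```

```text
t 17.7 tcp [ 0.481  -0.0327  0.171 ] j [  16.   12.  -26.    0.  -51. -112.] w 0.528 F [ 0.   0.1 -1.4]
shift [ -73.8 -372.1   10.8] turn [ 0.003  0.013 -0.002]
```

>>> {"op": "move_arm", "data": {
  "series": [
    {"grip": 0.4,"xyz": [-5,-30,0],"angular": [0,0,0]},
    {"grip": 0.4,"xyz": [-13,-70,0],"angular": [0,0,0]},
    {"grip": 0.4,"xyz": [-21,-112,0],"angular": [0,0,0]},
    {"grip": 0.4,"xyz": [-29,-155,5],"angular": [0,0.005,0]},
    {"grip": 0.4,"xyz": [-37,-198,5],"angular": [0,0.01,0]},
    {"grip": 0.4,"xyz": [-46,-241,5],"angular": [0,0.01,0]},
    {"grip": 0.4,"xyz": [-55,-285,10],"angular": [0,0.013,0]},
    {"grip": 0.4,"xyz": [-65,-325,10],"angular": [0,0.013,0]},
    {"grip": 0.4,"xyz": [-74,-360,10],"angular": [0,0.013,0]},
    {"grip": 0.4,"xyz": [-74,-372,10],"angular": [0,0.013,0]}
  ]
}}

```text
time_s: 18.7
tcp_pos: [0.5082, -0.4141, 0.1547]
ee_rot: [[-0.993, 0.119, -0.011], [0.119, 0.993, 0.002], [0.011, 0.001, -1.0]]
wrist_force: [-0.4, 0.7, -1.9]
gripper_width: 0.523
gripper_force: 30.0
```

```bash
python3 -c "
from h import *
go(tr(0,-.038,.046),173.5)
cap('wrist','w12')
for c,b,q in blobs('w12',*GR,.155): print(c,b,rel(q))
"
```

```text
t 18.7 tcp [ 0.5082 -0.4141  0.1547] j [-25.  29.  -2.   0. -60. -72.] w 0.523 F [-0.4  0.7 -1.9]
shift [ -4.2   3.7 108.7] turn [ 0.001 -0.011 -0.006]
[278. 218.] [29. 47.] [28.  -0.1 -0. ]
[372. 184.] [17. 27.] [43.7 43.1  0.2]
```

>>> {"op": "move_arm", "data": {
  "series": [
    {"grip": 0.4,"xyz": [-4,4,30],"angular": [0,-0.011,-0.006]},
    {"grip": 0.4,"xyz": [-4,4,65],"angular": [0,-0.011,-0.006]},
    {"grip": 0.4,"xyz": [-4,4,95],"angular": [0,-0.011,-0.006]},
    {"grip": 0.4,"xyz": [-4,4,107],"angular": [0,-0.011,-0.006]},
    {"grip": 0.4,"xyz": [-4,4,111],"angular": [0,-0.011,-0.006]},
    {"grip": 0.4,"xyz": [-4,4,112],"angular": [0,-0.011,-0.006]},
    {"grip": 0.4,"xyz": [-4,4,112],"angular": [0,-0.011,-0.006]},
    {"grip": 0.66,"xyz": [-4,4,112],"angular": [0,-0.011,-0.006]},
    {"grip": 0.66,"xyz": [-4,4,112],"angular": [0,-0.011,-0.006]},
    {"grip": 0.66,"xyz": [-4,4,112],"angular": [0,-0.011,-0.006]}
  ]
}}

```text
time_s: 19.75
tcp_pos: [0.5125, -0.4078, 0.0451]
ee_rot: [[-0.994, 0.11, 0.003], [0.11, 0.994, -0.0], [-0.003, -0.0, -1.0]]
wrist_force: [0.5, 0.4, -0.2]
gripper_width: 0.643
gripper_force: 0.0
```

>>> {"op": "move_arm", "data": {
  "series": [
    {"grip": 0.66,"xyz": [0,0,-20],"angular": [0,0,0]},
    {"grip": 0.66,"xyz": [0,0,-60],"angular": [0,0,0]},
    {"grip": 0.66,"xyz": [0,10,-105],"angular": [0,0,0]},
    {"grip": 0.66,"xyz": [10,30,-150],"angular": [0,0,0]},
    {"grip": 0.66,"xyz": [30,40,-170],"angular": [0,0,0]},
    {"grip": 0.66,"xyz": [30,40,-170],"angular": [0,0,0]}
  ]
}}

```text
time_s: 20.35
tcp_pos: [0.4866, -0.3642, 0.2194]
ee_rot: [[-0.994, 0.109, 0.009], [0.109, 0.994, -0.003], [-0.009, -0.002, -1.0]]
wrist_force: [0.4, -0.3, 0.3]
gripper_width: 0.659
gripper_force: 0.0
```

```bash
python3 -c "
from h import *
cap('wrist','w13')
for c,b,q in blobs('w13',*GR,.04): print(c,b,q,'tray',(q-TR)@CX,(q-TR)@CY)
cap('top','top13')
for c,b,q in blobs('top13',*RD,.037,8): print(c,b,q)
# nose/label: white/gold
go([.423,.245,.21],-90.5)
"
```

```text
[308. 198.] [13. 22.] [ 0.4924 -0.3323  0.04  ] tray -0.028055666594321276 0.03776677868111453
[240. 198.] [13. 22.] [ 0.4843 -0.4047  0.04  ] tray -0.027907685948505182 -0.035084769701390475
[ 56. 268.] [ 5. 16.] [0.3728 0.771  0.037 ]
[ 59. 257.] [4. 4.] [0.4077 0.763  0.037 ]
[206. 252.] [6. 3.] [0.4232 0.2723 0.037 ]
[ 52. 252.] [6. 4.] [0.4244 0.7875 0.037 ]
[ 28. 224.] [3. 7.] [0.5172 0.8759 0.037 ]
[344. 222.] [4. 4.] [ 0.5242 -0.1969  0.037 ]
[221. 223.] [4. 6.] [0.5212 0.2225 0.037 ]
[ 68. 200.] [23. 31.] [0.5989 0.7421 0.037 ]
[244. 190.] [45.  5.] [0.6343 0.1453 0.037 ]
[ 95. 178.] [25. 20.] [0.6777 0.6563 0.037 ]
[216. 172.] [17. 18.] [0.6952 0.2427 0.037 ]
[172. 167.] [8. 6.] [0.7156 0.392  0.037 ]
[ 14. 160.] [7. 3.] [0.7385 0.9392 0.037 ]
[207. 114.] [ 8. 23.] [0.9031 0.2742 0.037 ]
[123. 104.] [2. 8.] [0.9403 0.5707 0.037 ]
[359. 106.] [20.  2.] [ 0.9324 -0.2585  0.037 ]
[491.  81.] [20.  4.] [ 1.0239 -0.7275  0.037 ]
[435.  82.] [22.  3.] [ 1.0212 -0.5312  0.037 ]
[333.  87.] [44. 16.] [ 1.003  -0.1676  0.037 ]
[469.  75.] [38.  4.] [ 1.0478 -0.6515  0.037 ]
[418.  56.] [12.  4.] [ 1.1163 -0.4724  0.037 ]
[138.  70.] [31. 21.] [1.0673 0.5246 0.037 ]
[108.  68.] [31. 21.] [1.0711 0.6275 0.037 ]
[524.  79.] [86. 24.] [ 1.0296 -0.8449  0.037 ]
[31. 68.] [60. 32.] [1.0728 0.9005 0.037 ]
[386.  81.] [136.  32.] [ 1.0246 -0.3551  0.037 ]
[534.  59.] [66. 16.] [ 1.1055 -0.888   0.037 ]
[501.  41.] [ 5. 12.] [ 1.1733 -0.7747  0.037 ]
[474.  46.] [35. 12.] [ 1.153  -0.6768  0.037 ]
[456.  36.] [ 4. 10.] [ 1.1944 -0.6126  0.037 ]
[391.  50.] [82. 18.] [ 1.1403 -0.3776  0.037 ]
[353.  28.] [ 3. 10.] [ 1.2237 -0.2433  0.037 ]
[75. 29.] [52. 22.] [1.2202 0.7539 0.037 ]
t 20.4 tcp [ 0.4863 -0.3643  0.2147] j [-22.  22.  -5.  -0. -63. -75.] w 0.662 F [ 0.2 -0.5 -0.8]
shift [130.  598.7   4.6] turn [-0.002  0.002 -1.672]
```

>>> {"op": "move_arm", "data": {
  "series": [
    {"grip": 0.7,"xyz": [100,460,5],"angular": [0,0,-1.3]},
    {"grip": 0.7,"xyz": [100,460,5],"angular": [0,0,-1.3]},
    {"grip": 0.7,"xyz": [100,460,5],"angular": [0,0,-1.3]},
    {"grip": 0.7,"xyz": [100,460,5],"angular": [0,0,-1.3]},
    {"grip": 0.7,"xyz": [100,460,5],"angular": [0,0,-1.3]},
    {"grip": 0.7,"xyz": [100,460,5],"angular": [0,0,-1.3]},
    {"grip": 0.7,"xyz": [100,460,5],"angular": [0,0,-1.3]},
    {"grip": 0.7,"xyz": [100,460,5],"angular": [0,0,-1.3]},
    {"grip": 0.7,"xyz": [100,460,5],"angular": [0,0,-1.3]},
    {"grip": 0.7,"xyz": [100,460,5],"angular": [0,0,-1.3]}
  ]
}}

```text
time_s: 21.45
tcp_pos: [0.4373, 0.1068, 0.2078]
ee_rot: [[-0.367, -0.93, -0.001], [-0.93, 0.367, -0.001], [0.001, 0.001, -1.0]]
wrist_force: [0.3, 0.2, 0.6]
gripper_width: 0.7
gripper_force: 0.0
```

```bash
python3 -c "
from h import *
go([.423,.250,.21],-90.5)
"
```

```text
t 21.4 tcp [0.4373 0.1068 0.2078] j [ 35.   7. -26.  -0. -57. -56.] w 0.7 F [0.3 0.2 0.6]
shift [-127.9   65.9   -2.3] turn [ 0.001 -0.001 -0.367]
```

>>> {"op": "move_arm", "data": {
  "series": [
    {"grip": 0.7,"xyz": [-202,96,-2],"angular": [0,0,-0.367]},
    {"grip": 0.7,"xyz": [-202,96,-2],"angular": [0,0,-0.367]},
    {"grip": 0.7,"xyz": [-202,96,-2],"angular": [0,0,-0.367]},
    {"grip": 0.7,"xyz": [-202,96,-2],"angular": [0,0,-0.367]},
    {"grip": 0.7,"xyz": [-202,96,-2],"angular": [0,0,-0.367]},
    {"grip": 0.7,"xyz": [-202,96,-2],"angular": [0,0,-0.367]},
    {"grip": 0.7,"xyz": [-202,96,-2],"angular": [0,0,-0.367]}
  ]
}}

```text
time_s: 22.15
tcp_pos: [0.4233, 0.3267, 0.2093]
ee_rot: [[-0.014, -1.0, -0.002], [-1.0, 0.014, -0.003], [0.003, 0.002, -1.0]]
wrist_force: [0.5, -0.5, 0.2]
gripper_width: 0.701
gripper_force: 0.0
```

```bash
python3 -c "
from h import *
go([.423,.243,.04],-90.5)
cap('wrist','w14')
for c,b,q in blobs('w14',*RD,.036): print('red',c,b,q)
for c,b,q in blobs('w14',(0,0,215),(179,60,255),.036,200): print('white',c,b,q)
for c,b,q in blobs('w14',(15,120,120),(30,255,255),.03,20): print('gold',c,b,q)
"
```

```text
t 22.1 tcp [0.4233 0.3267 0.2093] j [ 55.  15. -15.   0. -60. -56.] w 0.701 F [ 0.5 -0.5  0.2]
shift [ 83.3  -1.1 169.5] turn [ 0.002 -0.003 -0.005]
red [276. 143.] [14. 22.] [0.4231 0.2701 0.036 ]
red [ 44. 137.] [13. 37.] [0.655  0.2609 0.036 ]
red [ 12. 116.] [62. 23.] [0.6825 0.2403 0.036 ]
red [174.  93.] [25. 16.] [0.5209 0.2214 0.036 ]
red [47. 55.] [ 47. 121.] [0.6367 0.1865 0.036 ]
white [287. 273.] [234.  12.] [0.413  0.4129 0.036 ]
white [ 42. 233.] [23. 45.] [0.6776 0.3609 0.036 ]
white [424. 183.] [48. 30.] [0.2699 0.3127 0.036 ]
white [478. 184.] [33. 40.] [0.2134 0.3149 0.036 ]
white [371. 195.] [119.  68.] [0.3245 0.3249 0.036 ]
white [171. 118.] [46. 96.] [0.5263 0.2449 0.036 ]
white [276. 115.] [94. 45.] [0.4232 0.2432 0.036 ]
white [515.  18.] [37. 88.] [0.2025 0.1619 0.036 ]
gold [370. 315.] [ 16. 347.] [0.3151 0.472  0.03  ]
gold [403. 272.] [55. 23.] [0.2806 0.4166 0.03  ]
gold [152. 271.] [22. 54.] [0.567  0.4115 0.03  ]
gold [182. 174.] [9. 7.] [0.5218 0.3001 0.03  ]
gold [172. 172.] [7. 9.] [0.5321 0.298  0.03  ]
gold [162. 170.] [9. 7.] [0.5423 0.2956 0.03  ]
gold [153. 168.] [ 6. 10.] [0.552  0.2939 0.03  ]
gold [292.  61.] [10.  7.] [0.407  0.1934 0.03  ]
gold [282.  61.] [10.  7.] [0.4166 0.1933 0.03  ]
gold [270.  61.] [10.  7.] [0.4272 0.1931 0.03  ]
gold [260.  61.] [10.  7.] [0.4368 0.193  0.03  ]
```

View pics/w14.png

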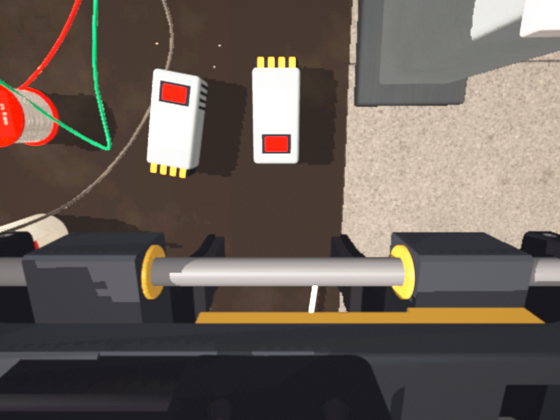

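B lies with its nose towards the robot's right: flag (276,143), gold contacts (276,61). A has its nose to the left: flag (174,93), contacts (167,171). Neither has moved.

>>> {"op": "move_arm", "data": {
  "series": [
    {"grip": 0.7,"xyz": [45,0,0],"angular": [0,0,0]},
    {"grip": 0.7,"xyz": [86,0,45],"angular": [0,0,0.003]},
    {"grip": 0.7,"xyz": [86,0,95],"angular": [0,0,0.003]},
    {"grip": 0.7,"xyz": [86,0,140],"angular": [0,0,0.003]},
    {"grip": 0.7,"xyz": [86,0,165],"angular": [0,0,0.003]},
    {"grip": 0.7,"xyz": [86,0,172],"angular": [0,0,0.003]},
    {"grip": 0.7,"xyz": [86,0,172],"angular": [0,0,0.003]},
    {"grip": 0.4,"xyz": [86,0,172],"angular": [0,0,0.003]},
    {"grip": 0.4,"xyz": [86,0,172],"angular": [0,0,0.003]},
    {"grip": 0.4,"xyz": [86,0,172],"angular": [0,0,0.003]}
  ]
}}

```text
time_s: 23.2
tcp_pos: [0.4232, 0.2418, 0.0408]
ee_rot: [[-0.017, -1.0, 0.003], [-1.0, 0.017, 0.003], [-0.003, -0.003, -1.0]]
wrist_force: [0.7, -0.1, 3.5]
gripper_width: 0.523
gripper_force: 30.0
```

>>> {"op": "move_arm", "data": {
  "series": [
    {"grip": 0.4,"xyz": [0,0,0],"angular": [0,0,0]},
    {"grip": 0.4,"xyz": [0,0,-20],"angular": [0,0,0]},
    {"grip": 0.4,"xyz": [0,0,-60],"angular": [0,0,0]},
    {"grip": 0.4,"xyz": [0,0,-100],"angular": [0,0,0]},
    {"grip": 0.4,"xyz": [0,0,-125],"angular": [0,0,0]},
    {"grip": 0.4,"xyz": [0,0,-125],"angular": [0,0,0]}
  ]
}}

```text
time_s: 23.8
tcp_pos: [0.4239, 0.2426, 0.1683]
ee_rot: [[-0.016, -1.0, 0.008], [-1.0, 0.016, 0.007], [-0.007, -0.008, -1.0]]
wrist_force: [0.8, 0.2, -1.4]
gripper_width: 0.527
gripper_force: 30.0
```

```bash
python3 -c "
from h import *
go(ch(-.085,0,.16),-6.5)
"
```

```text
t 23.8 tcp [0.4239 0.2426 0.1683] j [ 49.  13. -25.   0. -51. -50.] w 0.527 F [ 0.8  0.2 -1.4]
shift [274.  -50.9   6.7] turn [-0.012  0.    -1.474]
```

>>> {"op": "move_arm", "data": {
  "series": [
    {"grip": 0.4,"xyz": [28,-5,0],"angular": [0,0,-0.14]},
    {"grip": 0.4,"xyz": [56,-10,0],"angular": [0,0,-0.28]},
    {"grip": 0.4,"xyz": [84,-15,0],"angular": [0,0,-0.42]},
    {"grip": 0.4,"xyz": [112,-20,0],"angular": [0,0,-0.56]},
    {"grip": 0.4,"xyz": [140,-25,0],"angular": [0,0,-0.7]},
    {"grip": 0.4,"xyz": [168,-30,0],"angular": [0,0,-0.84]},
    {"grip": 0.4,"xyz": [196,-35,0],"angular": [0,0,-0.98]},
    {"grip": 0.4,"xyz": [224,-45,0],"angular": [0,0,-1.12]},
    {"grip": 0.4,"xyz": [252,-55,0],"angular": [0,0,-1.26]},
    {"grip": 0.4,"xyz": [273,-60,0],"angular": [0,0,-1.4]}
  ]
}}

```text
time_s: 24.8
tcp_pos: [0.4772, -0.0345, 0.1628]
ee_rot: [[0.983, -0.182, -0.001], [-0.182, -0.983, 0.0], [-0.001, -0.0, -1.0]]
wrist_force: [0.2, -0.6, -2.5]
gripper_width: 0.525
gripper_force: 30.0
```

```bash
python3 -c "
from h import *
go(ch(-.075,0,.16),-6.5)
"
```

```text
t 24.8 tcp [ 0.4772 -0.0345  0.1628] j [ 15.  13. -27.  -0. -51.  64.] w 0.525 F [ 0.2 -0.6 -2.5]
shift [ 2.9 -1.8  2.8] turn [-0.     0.001 -0.07 ]
```

>>> {"op": "move_arm", "data": {
  "series": [
    {"grip": 0.4,"xyz": [3,-2,15],"angular": [0,0,-0.07]},
    {"grip": 0.4,"xyz": [3,-2,30],"angular": [0,0,-0.07]},
    {"grip": 0.4,"xyz": [3,-2,40],"angular": [0,0,-0.07]},
    {"grip": 0.4,"xyz": [3,-2,40],"angular": [0,0,-0.07]},
    {"grip": 0.4,"xyz": [3,-2,40],"angular": [0,0,-0.07]}
  ]
}}

```text
time_s: 25.3
tcp_pos: [0.481, -0.0315, 0.1239]
ee_rot: [[0.993, -0.117, 0.0], [-0.117, -0.993, 0.0], [0.0, -0.0, -1.0]]
wrist_force: [0.7, 0.7, -0.5]
gripper_width: 0.524
gripper_force: 30.0
```

```bash
python3 -c "
from h import *
go(ch(-.075,0,.073),-6.5)
cap('wrist','w15')
for c,b,q in blobs('w15',(15,100,80),(35,255,255),r.sense()['tcp_pos'][2]-.006,20): print('gold',c,b,rel(q))
q=np.array(r.sense()['tcp_pos'])-O;print(q@CX,q@CY)
"
```

```text
t 25.3 tcp [ 0.481  -0.0315  0.1239] j [ 16.  16. -29.  -0. -45.  68.] w 0.524 F [ 0.7  0.7 -0.5]
shift [-0.5  1.8 50.9] turn [-0.    -0.    -0.004]
gold [338. 315.] [ 16. 350.] [-28.3  32.6   5.9]
gold [376. 271.] [55. 19.] [-3.  50.7  6. ]
gold [179. 271.] [19. 55.] [ -2.9 -50.1   6. ]
gold [308. 175.] [20. 12.] [46.8 14.8  6.1]
gold [288. 175.] [20. 12.] [46.8  5.3  6.1]
gold [266. 175.] [20. 11.] [46.8 -4.8  6.1]
gold [246. 175.] [20. 12.] [ 46.8 -14.5   6.1]
-0.07417689406488698 0.001951011902073639
```

>>> {"op": "move_arm", "data": {
  "series": [
    {"grip": 0.4,"xyz": [0,2,15],"angular": [0,0,-0.004]},
    {"grip": 0.4,"xyz": [0,2,30],"angular": [0,0,-0.004]},
    {"grip": 0.4,"xyz": [0,2,40],"angular": [0,0,-0.004]},
    {"grip": 0.4,"xyz": [0,2,46],"angular": [0,0,-0.004]},
    {"grip": 0.4,"xyz": [0,2,50],"angular": [0,0,-0.004]},
    {"grip": 0.4,"xyz": [0,2,53],"angular": [0,0,-0.004]},
    {"grip": 0.4,"xyz": [0,2,53],"angular": [0,0,-0.004]},
    {"grip": 0.4,"xyz": [0,2,53],"angular": [0,0,-0.004]}
  ]
}}

```text
time_s: 26.15
tcp_pos: [0.4812, -0.0335, 0.0714]
ee_rot: [[0.994, -0.113, 0.002], [-0.113, -0.994, 0.001], [0.002, -0.001, -1.0]]
wrist_force: [-0.4, -0.2, -1.6]
gripper_width: 0.522
gripper_force: 30.0
```

```bash
python3 -c "
from h import *
go(ch(-.075,0,.07),-6.5)
cap('wrist','w16')
for c,b,q in blobs('w16',(15,100,80),(35,255,255),r.sense()['tcp_pos'][2]-.006,20): print('gold',c,b,rel(q),(q-O)@CX,(q-O)@CY)
"
```

```text
t 26.1 tcp [ 0.4812 -0.0335  0.0714] j [ 15.  21. -32.  -0. -37.  68.] w 0.522 F [-0.4 -0.2 -1.6]
shift [-0.9 -0.2  1.4] turn [-0.001 -0.002 -0.   ]
gold [338. 315.] [ 16. 350.] [-28.2  32.5   5.9] -0.10230292969150301 -0.03271275357668031
gold [376. 271.] [55. 19.] [-2.7 50.8  5.9] -0.07687479515068014 -0.0509514479864732
gold [179. 271.] [19. 55.] [ -2.7 -50.5   6. ] -0.07683696211545078 0.05030371765292242
gold [308. 175.] [20. 11.] [47.1 14.9  6.1] -0.02701544009945227 -0.015076600058215787
gold [288. 175.] [20. 11.] [47.1  5.   6.1] -0.02703190255313352 -0.00521507233744053
gold [266. 175.] [20. 11.] [47.2 -5.   6.1] -0.02696032814262391 0.0047571328902791706
gold [246. 175.] [20. 12.] [ 47.1 -14.7   6.1] -0.02696547027492837 0.014519303425486766
```

>>> {"op": "move_arm", "data": {
  "series": [
    {"grip": 0.4,"xyz": [0,0,1.5],"angular": [0,0,0]},
    {"grip": 0.4,"xyz": [5,0,1.5],"angular": [0,0,0]},
    {"grip": 0.4,"xyz": [12,0,1.5],"angular": [0,0,0]},
    {"grip": 0.4,"xyz": [22,0,1.5],"angular": [0,0,0]},
    {"grip": 0.4,"xyz": [32,0,1.5],"angular": [0,0,0]},
    {"grip": 0.4,"xyz": [42,0,1.5],"angular": [0,0,0]},
    {"grip": 0.4,"xyz": [48,0,1.5],"angular": [0,0,0]},
    {"grip": 0.4,"xyz": [48,0,1.5],"angular": [0,0,0]}
  ]
}}

```text
time_s: 27.0
tcp_pos: [0.5284, -0.0394, 0.0708]
ee_rot: [[0.994, -0.113, -0.0], [-0.113, -0.994, -0.0], [-0.0, 0.0, -1.0]]
wrist_force: [-2.5, -0.8, 6.6]
gripper_width: 0.525
gripper_force: 30.0
```

>>> {"op": "move_arm", "data": {
  "series": [
    {"grip": 0.62,"xyz": [0,0,0],"angular": [0,0,0]},
    {"grip": 0.62,"xyz": [0,0,0],"angular": [0,0,0]},
    {"grip": 0.62,"xyz": [-10,0,0],"angular": [0,0,0]},
    {"grip": 0.62,"xyz": [-23,0,0],"angular": [0,0,0]},
    {"grip": 0.62,"xyz": [-25,0,0],"angular": [0,0,0]},
    {"grip": 0.62,"xyz": [-25,0,0],"angular": [0,0,0]},
    {"grip": 0.4,"xyz": [-25,0,0],"angular": [0,0,0]},
    {"grip": 0.4,"xyz": [-25,0,0],"angular": [0,0,0]},
    {"grip": 0.4,"xyz": [-25,0,0],"angular": [0,0,0]}
  ]
}}

```text
time_s: 27.9
tcp_pos: [0.5043, -0.0361, 0.0698]
ee_rot: [[0.994, -0.113, 0.001], [-0.113, -0.994, 0.0], [0.001, -0.001, -1.0]]
wrist_force: [0.5, -0.2, 1.0]
gripper_width: 0.524
gripper_force: 30.0
```

```bash
python3 -c "
from h import *
go(ch(-.028,0,.07),-6.5)
q=np.array(r.sense()['tcp_pos'])-O;print(q@CX,q@CY)
"
```

```text
t 27.9 tcp [ 0.5043 -0.0361  0.0698] j [ 14.  23. -29.  -0. -38.  69.] w 0.524 F [ 0.5 -0.2  1. ]
shift [22.9 -0.2 -0.2] turn [-0.001 -0.001 -0.   ]
-0.05089434058184166 -0.00021848705895329343
```

>>> {"op": "move_arm", "data": {
  "series": [
    {"grip": 0.4,"xyz": [6,0,0],"angular": [0,0,0]},
    {"grip": 0.4,"xyz": [12,0,0],"angular": [0,0,0]},
    {"grip": 0.4,"xyz": [17,0,0],"angular": [0,0,0]},
    {"grip": 0.4,"xyz": [20,0,0],"angular": [0,0,0]},
    {"grip": 0.4,"xyz": [22,0,0],"angular": [0,0,0]},
    {"grip": 0.4,"xyz": [23,0,0],"angular": [0,0,0]},
    {"grip": 0.4,"xyz": [24,0,0],"angular": [0,0,0]},
    {"grip": 0.4,"xyz": [24,0,0],"angular": [0,0,0]}
  ]
}}

```text
time_s: 28.7
tcp_pos: [0.5272, -0.0391, 0.0698]
ee_rot: [[0.994, -0.114, -0.001], [-0.114, -0.994, 0.0], [-0.001, -0.0, -1.0]]
wrist_force: [-4.0, 0.6, 5.2]
gripper_width: 0.525
gripper_force: 30.0
```

```bash
python3 -c "
from h import *
go(ch(-.028,0,.07),-6.5)
q=np.array(r.sense()['tcp_pos'])-O;print(q@CX,q@CY)
"
```

```text
t 28.7 tcp [ 0.5272 -0.0391  0.0698] j [ 13.  24. -26.  -0. -40.  70.] w 0.525 F [-4.   0.6  5.2]
shift [-0.3 -0.5 -0.2] turn [-0.     0.001 -0.001]
-0.02772917736917948 -0.0005441318039901784
```

>>> {"op": "move_arm", "data": {
  "series": [
    {"grip": 0.4,"xyz": [2,0,0],"angular": [0,0,0]},
    {"grip": 0.4,"xyz": [4,0,0],"angular": [0,0,0]},
    {"grip": 0.4,"xyz": [5,0,0],"angular": [0,0,0]},
    {"grip": 0.4,"xyz": [5,0,0],"angular": [0,0,0]}
  ]
}}

```text
time_s: 29.1
tcp_pos: [0.5277, -0.0393, 0.0697]
ee_rot: [[0.993, -0.115, -0.01], [-0.115, -0.993, 0.0], [-0.01, 0.001, -1.0]]
wrist_force: [-14.4, 7.0, 15.3]
gripper_width: 0.529
gripper_force: 30.0
```

>>> {"op": "move_arm", "data": {
  "series": [
    {"grip": 0.62,"xyz": [0,0,0],"angular": [0,0,0]},
    {"grip": 0.62,"xyz": [0,0,0],"angular": [0,0,0]},
    {"grip": 0.62,"xyz": [0,0,-10],"angular": [0,0,0]},
    {"grip": 0.62,"xyz": [0,0,-50],"angular": [0,0,0]},
    {"grip": 0.62,"xyz": [-30,0,-95],"angular": [0,0,0]},
    {"grip": 0.62,"xyz": [-60,0,-120],"angular": [0,0,0]},
    {"grip": 0.62,"xyz": [-60,0,-120],"angular": [0,0,0]}
  ]
}}

```text
time_s: 29.8
tcp_pos: [0.4727, -0.0324, 0.1945]
ee_rot: [[0.994, -0.113, 0.01], [-0.113, -0.994, 0.003], [0.01, -0.004, -1.0]]
wrist_force: [1.3, -0.2, 0.5]
gripper_width: 0.615
gripper_force: 0.0
```

```bash
python3 -c "
from h import *
go([.527,.25,.2],-102)
cap('wrist','w17')
for c,b,q in blobs('w17',*RD,.067,30): print(c,b,(q-O)@CX,(q-O)@CY)
"
```

```text
t 29.8 tcp [ 0.4727 -0.0324  0.1945] j [ 16.  10. -25.   0. -55.  68.] w 0.615 F [ 1.3 -0.2  0.5]
shift [  22.2 -286.8   -4.2] turn [-0.011 -0.004  1.667]
[ 18. 183.] [25. 16.] -0.05825794673068141 0.23086761267995293
[278. 153.] [16. 25.] -0.03247774103616514 -0.0007025516209526783
[460. 136.] [23. 21.] -0.017857882569108873 -0.15463704982848003
[466.  56.] [ 8. 10.] 0.04384171217432434 -0.15112991303386825
[58. 54.] [156.  30.] 0.0464049077991008 0.17706996513214987
```

>>> {"op": "move_arm", "data": {
  "series": [
    {"grip": 0.7,"xyz": [22,-287,-4],"angular": [0,0,1.4]},
    {"grip": 0.7,"xyz": [22,-287,-4],"angular": [0,0,1.4]},
    {"grip": 0.7,"xyz": [22,-287,-4],"angular": [0,0,1.4]},
    {"grip": 0.7,"xyz": [22,-287,-4],"angular": [0,0,1.4]},
    {"grip": 0.7,"xyz": [22,-287,-4],"angular": [0,0,1.4]},
    {"grip": 0.7,"xyz": [22,-287,-4],"angular": [0,0,1.4]},
    {"grip": 0.7,"xyz": [22,-287,-4],"angular": [0,0,1.4]},
    {"grip": 0.7,"xyz": [22,-287,-4],"angular": [0,0,1.4]},
    {"grip": 0.7,"xyz": [22,-287,-4],"angular": [0,0,1.4]},
    {"grip": 0.7,"xyz": [22,-287,-4],"angular": [0,0,1.4]}
  ]
}}

```text
time_s: 30.85
tcp_pos: [0.5279, 0.2503, 0.192]
ee_rot: [[0.052, -0.999, -0.001], [-0.999, -0.052, -0.001], [0.001, 0.001, -1.0]]
wrist_force: [0.5, -0.4, 0.6]
gripper_width: 0.699
gripper_force: 0.0
```

```bash
python3 -c "
from h import *
go([.527,.25,.2],-102)
cap('wrist','w18');cap('top','top18')
for c,b,q in blobs('w18',*RD,.036,30): print(c,b,q)
for c,b,q in blobs('top18',*RD,.036,8):
  if .35<q[0]<.62 and .1<q[1]<.45: print('top',c,b,q)
"
```

```text
t 30.9 tcp [0.5279 0.2503 0.192 ] j [ 41.  21. -10.   0. -59. -38.] w 0.699 F [ 0.5 -0.4  0.6]
shift [ 0.2  0.9 -8. ] turn [ 0.001 -0.001  0.262]
[285. 173.] [24. 15.] [0.5211 0.2214 0.036 ]
[ 79. 178.] [151.  64.] [0.7219 0.2369 0.036 ]
[169.  85.] [ 48. 189.] [0.6311 0.147  0.036 ]
top [221. 223.] [4. 6.] [0.5218 0.2225 0.036 ]
```

>>> {"op": "move_arm", "data": {
  "series": [
    {"grip": 0.7,"xyz": [0,1,0],"angular": [0,0,0.14]},
    {"grip": 0.7,"xyz": [0,1,40],"angular": [0,0,0.262]},
    {"grip": 0.7,"xyz": [0,1,85],"angular": [0,0,0.262]},
    {"grip": 0.7,"xyz": [0,1,125],"angular": [0,0,0.262]},
    {"grip": 0.7,"xyz": [0,1,147],"angular": [0,0,0.262]},
    {"grip": 0.7,"xyz": [0,1,153],"angular": [0,0,0.262]},
    {"grip": 0.7,"xyz": [0,1,153],"angular": [0,0,0.262]},
    {"grip": 0.4,"xyz": [0,1,153],"angular": [0,0,0.262]},
    {"grip": 0.4,"xyz": [0,1,153],"angular": [0,0,0.262]},
    {"grip": 0.4,"xyz": [0,1,153],"angular": [0,0,0.262]}
  ]
}}

```text
time_s: 31.95
tcp_pos: [0.5272, 0.2506, 0.0423]
ee_rot: [[-0.203, -0.979, 0.003], [-0.979, 0.203, 0.002], [-0.003, -0.003, -1.0]]
wrist_force: [-0.4, -0.2, 2.0]
gripper_width: 0.522
gripper_force: 30.0
```

>>> {"op": "move_arm", "data": {
  "series": [
    {"grip": 0.4,"xyz": [0,0,0],"angular": [0,0,0]},
    {"grip": 0.4,"xyz": [0,0,-20],"angular": [0,0,0]},
    {"grip": 0.4,"xyz": [0,0,-60],"angular": [0,0,0]},
    {"grip": 0.4,"xyz": [0,0,-100],"angular": [0,0,0]},
    {"grip": 0.4,"xyz": [0,0,-125],"angular": [0,0,0]},
    {"grip": 0.4,"xyz": [0,0,-125],"angular": [0,0,0]}
  ]
}}

```text
time_s: 32.55
tcp_pos: [0.5281, 0.2512, 0.1703]
ee_rot: [[-0.203, -0.979, 0.008], [-0.979, 0.203, 0.006], [-0.008, -0.007, -1.0]]
wrist_force: [0.9, -0.1, -2.2]
gripper_width: 0.525
gripper_force: 30.0
```

```bash
python3 -c "
from h import *
go(ch(-.075,.078,.16),173.5)
cap('wrist','w19')
for c,b,q in blobs('w19',*RD,r.sense()['tcp_pos'][2],30): print(c,b,rel(q))
"
```

```text
t 32.5 tcp [0.5281 0.2512 0.1703] j [ 41.  22. -12.   0. -56. -53.] w 0.525 F [ 0.9 -0.1 -2.2]
shift [210.6  -3.8   8.7] turn [-0.     0.011  1.48 ]
[150. 226.] [ 4. 12.] [ 21.9 -62.7   0.1]
[ 83. 223.] [44. 88.] [ 23.4 -95.    0.2]
[276. 211.] [28. 45.] [29.8 -1.4 -0.1]
[138. 113.] [ 51. 199.] [ 74.2 -62.1  -0.2]
```

Level grip, with the flag 29.8 mm behind the TCP. Carry it to the left bay.

>>> {"op": "move_arm", "data": {
  "series": [
    {"grip": 0.4,"xyz": [21,0,0],"angular": [0,0,0.14]},
    {"grip": 0.4,"xyz": [42,0,0],"angular": [0,0,0.28]},
    {"grip": 0.4,"xyz": [63,-1,0],"angular": [0,0,0.42]},
    {"grip": 0.4,"xyz": [84,-1,0],"angular": [0,0,0.56]},
    {"grip": 0.4,"xyz": [105,-2,0],"angular": [0,0,0.7]},
    {"grip": 0.4,"xyz": [130,-2,0],"angular": [0,0,0.84]},
    {"grip": 0.4,"xyz": [155,-3,0],"angular": [0,0,0.98]},
    {"grip": 0.4,"xyz": [180,-3,0],"angular": [0,0,1.12]},
    {"grip": 0.4,"xyz": [200,-4,0],"angular": [0,0,1.26]},
    {"grip": 0.4,"xyz": [210,-4,0],"angular": [0,0,1.4]}
  ]
}}

```text
time_s: 33.6
tcp_pos: [0.4853, 0.0416, 0.1635]
ee_rot: [[-0.999, 0.042, -0.004], [0.042, 0.999, -0.001], [0.004, -0.001, -1.0]]
wrist_force: [0.1, -0.0, -2.6]
gripper_width: 0.523
gripper_force: 29.9
```

```bash
python3 -c "
from h import *
go(ch(-.075,.078,.12),173.5)
"
```

```text
t 33.6 tcp [0.4853 0.0416 0.1635] j [  24.   14.  -25.   -0.  -51. -116.] w 0.523 F [ 0.1 -0.  -2.6]
shift [-3.9  2.9 43.4] turn [-0.001 -0.004  0.071]
```

>>> {"op": "move_arm", "data": {
  "series": [
    {"grip": 0.4,"xyz": [-4,3,15],"angular": [0,-0.004,0.071]},
    {"grip": 0.4,"xyz": [-4,3,32],"angular": [0,-0.004,0.071]},
    {"grip": 0.4,"xyz": [-4,3,43],"angular": [0,-0.004,0.071]},
    {"grip": 0.4,"xyz": [-4,3,43],"angular": [0,-0.004,0.071]},
    {"grip": 0.4,"xyz": [-4,3,43],"angular": [0,-0.004,0.071]}
  ]
}}

```text
time_s: 34.1
tcp_pos: [0.4913, 0.0463, 0.1221]
ee_rot: [[-0.995, 0.105, 0.004], [0.105, 0.995, -0.001], [-0.004, -0.0, -1.0]]
wrist_force: [1.1, -0.7, -1.8]
gripper_width: 0.527
gripper_force: 30.0
```

```bash
python3 -c "
from h import *
go(ch(-.075,.078,.0715),173.5)
cap('wrist','w20')
for c,b,q in blobs('w20',*RD,r.sense()['tcp_pos'][2],30): print(c,b,rel(q))
q=np.array(r.sense()['tcp_pos'])-O;print(q@CX,q@CY)
"
```

```text
t 34.1 tcp [0.4913 0.0463 0.1221] j [  24.   17.  -28.    0.  -45. -120.] w 0.527 F [ 1.1 -0.7 -1.8]
shift [ 2.1 -2.2 50.6] turn [-0.     0.004  0.009]
[277. 211.] [28. 46.] [32.4 -0.6 -0.1]
-0.07261897109263875 0.08047737850946975
```

>>> {"op": "move_arm", "data": {
  "series": [
    {"grip": 0.4,"xyz": [2,-2,15],"angular": [0,0,0.009]},
    {"grip": 0.4,"xyz": [2,-2,30],"angular": [0,0,0.009]},
    {"grip": 0.4,"xyz": [2,-2,40],"angular": [0,0,0.009]},
    {"grip": 0.4,"xyz": [2,-2,46],"angular": [0,0,0.009]},
    {"grip": 0.4,"xyz": [2,-2,50],"angular": [0,0,0.009]},
    {"grip": 0.4,"xyz": [2,-2,50],"angular": [0,0,0.009]},
    {"grip": 0.4,"xyz": [2,-2,50],"angular": [0,0,0.009]}
  ]
}}

```text
time_s: 34.85
tcp_pos: [0.49, 0.0447, 0.0731]
ee_rot: [[-0.993, 0.114, 0.006], [0.114, 0.993, 0.001], [-0.006, 0.001, -1.0]]
wrist_force: [0.1, 0.4, -1.8]
gripper_width: 0.524
gripper_force: 30.0
```

```bash
python3 -c "
from h import *
go(ch(-.075,.078,.07),173.5)
cap('wrist','w21')
for c,b,q in blobs('w21',*RD,.066,30): print(c,b,(q-O)@CX,(q-O)@CY)
q=np.array(r.sense()['tcp_pos'])-O;print(q@CX,q@CY)
"
```

```text
t 34.9 tcp [0.49   0.0447 0.0731] j [  24.   21.  -31.    0.  -38. -121.] w 0.524 F [ 0.1  0.4 -1.8]
shift [ 0.8 -0.5  3.1] turn [ 0.001  0.006 -0.001]
[477. 413.] [12.  5.] 0.021434546808338967 0.19747440268850114
[277. 211.] [28. 46.] -0.10406998845017278 0.07820017399870834
-0.0742238139172131 0.07852118407805316
```

>>> {"op": "move_arm", "data": {
  "series": [
    {"grip": 0.4,"xyz": [0,0,2],"angular": [0,0.003,0]},
    {"grip": 0.4,"xyz": [-3,-0.5,3.5],"angular": [0,0.006,0]},
    {"grip": 0.4,"xyz": [-10,-0.5,3.5],"angular": [0,0.006,0]},
    {"grip": 0.4,"xyz": [-20,-0.5,3.5],"angular": [0,0.006,0]},
    {"grip": 0.4,"xyz": [-30,-0.5,3.5],"angular": [0,0.006,0]},
    {"grip": 0.4,"xyz": [-40,-0.5,3.5],"angular": [0,0.006,0]},
    {"grip": 0.4,"xyz": [-46,-0.5,3.5],"angular": [0,0.006,0]},
    {"grip": 0.4,"xyz": [-46,-0.5,3.5],"angular": [0,0.006,0]}
  ]
}}

```text
time_s: 35.7
tcp_pos: [0.534, 0.0381, 0.072]
ee_rot: [[-0.994, 0.113, -0.004], [0.113, 0.994, -0.001], [0.004, -0.001, -1.0]]
wrist_force: [-8.8, -0.7, 17.8]
gripper_width: 0.524
gripper_force: 30.0
```

>>> {"op": "move_arm", "data": {
  "series": [
    {"grip": 0.62,"xyz": [0,0,0],"angular": [0,0,0]},
    {"grip": 0.62,"xyz": [0,0,0],"angular": [0,0,0]},
    {"grip": 0.62,"xyz": [10,0,0],"angular": [0,0,0]},
    {"grip": 0.62,"xyz": [23,0,0],"angular": [0,0,0]},
    {"grip": 0.62,"xyz": [25,0,0],"angular": [0,0,0]},
    {"grip": 0.62,"xyz": [25,0,0],"angular": [0,0,0]},
    {"grip": 0.4,"xyz": [25,0,0],"angular": [0,0,0]},
    {"grip": 0.4,"xyz": [25,0,0],"angular": [0,0,0]},
    {"grip": 0.4,"xyz": [25,0,0],"angular": [0,0,0]}
  ]
}}

```text
time_s: 36.6
tcp_pos: [0.5109, 0.0417, 0.0695]
ee_rot: [[-0.993, 0.114, -0.001], [0.114, 0.993, 0.001], [0.001, 0.001, -1.0]]
wrist_force: [0.3, 0.1, 1.5]
gripper_width: 0.525
gripper_force: 30.0
```

```bash
python3 -c "
from h import *
go(ch(-.028,.078,.07),173.5)
cap('wrist','w22')
for c,b,q in blobs('w22',*RD,.066,30): print(c,b,(q-O)@CX,(q-O)@CY)
q=np.array(r.sense()['tcp_pos'])-O;print(q@CX,q@CY)
"
```

```text
t 36.6 tcp [0.5109 0.0417 0.0695] j [  23.   23.  -28.   -0.  -39. -119.] w 0.525 F [0.3 0.1 1.5]
shift [-25.1   0.2  -0.5] turn [ 0.001 -0.001 -0.001]
[483. 396.] [16.  6.] 0.025220222687203798 0.19428243493487626
[278. 250.] [13. 45.] -0.06374977783289298 0.07766108608547401
-0.05311320570991615 0.07785237116411946
```

>>> {"op": "move_arm", "data": {
  "series": [
    {"grip": 0.4,"xyz": [-6,0,-0.5],"angular": [0,0,0]},
    {"grip": 0.4,"xyz": [-12,0,-0.5],"angular": [0,0,0]},
    {"grip": 0.4,"xyz": [-17,0,-0.5],"angular": [0,0,0]},
    {"grip": 0.4,"xyz": [-21,0,-0.5],"angular": [0,0,0]},
    {"grip": 0.4,"xyz": [-24,0,-0.5],"angular": [0,0,0]},
    {"grip": 0.4,"xyz": [-26,0,-0.5],"angular": [0,0,0]},
    {"grip": 0.4,"xyz": [-27,0,-0.5],"angular": [0,0,0]},
    {"grip": 0.4,"xyz": [-27,0,-0.5],"angular": [0,0,0]}
  ]
}}

```text
time_s: 37.45
tcp_pos: [0.5373, 0.0386, 0.0698]
ee_rot: [[-0.993, 0.114, -0.001], [0.114, 0.993, 0.001], [0.001, 0.001, -1.0]]
wrist_force: [0.6, -0.3, -2.1]
gripper_width: 0.524
gripper_force: 30.0
```

>>> {"op": "move_arm", "data": {
  "series": [
    {"grip": 0.4,"xyz": [-2,0,0],"angular": [0,0,0]},
    {"grip": 0.4,"xyz": [-4,0,0],"angular": [0,0,0]},
    {"grip": 0.4,"xyz": [-4,0,0],"angular": [0,0,0]}
  ]
}}

```text
time_s: 37.75
tcp_pos: [0.5386, 0.0381, 0.0695]
ee_rot: [[-0.993, 0.114, -0.007], [0.114, 0.994, 0.0], [0.007, -0.001, -1.0]]
wrist_force: [-7.0, 1.8, 2.7]
gripper_width: 0.527
gripper_force: 30.0
```

```bash
python3 -c "
from h import *
q=np.array(r.sense()['tcp_pos'])-O;print(q@CX,q@CY,r.sense()['wrist_force'])
"
```

```text
-0.025131768693190906 0.07738762090120109 [-6.98444651  1.82859889  2.66868084]
```

>>> {"op": "move_arm", "data": {
  "series": [
    {"grip": 0.4,"xyz": [-2,0,0],"angular": [0,0,0]},
    {"grip": 0.4,"xyz": [-4,0,0],"angular": [0,0,0]},
    {"grip": 0.4,"xyz": [-4,0,0],"angular": [0,0,0]}
  ]
}}

```text
time_s: 38.05
tcp_pos: [0.539, 0.0378, 0.0695]
ee_rot: [[-0.993, 0.115, -0.014], [0.115, 0.993, -0.0], [0.014, -0.002, -1.0]]
wrist_force: [-16.5, 7.8, 9.3]
gripper_width: 0.524
gripper_force: 30.0
```

>>> {"op": "move_arm", "data": {
  "series": [
    {"grip": 0.62,"xyz": [0,0,0],"angular": [0,0,0]},
    {"grip": 0.62,"xyz": [0,0,0],"angular": [0,0,0]},
    {"grip": 0.62,"xyz": [5,0,-10],"angular": [0,0,0]},
    {"grip": 0.62,"xyz": [5,0,-50],"angular": [0,0,0]},
    {"grip": 0.62,"xyz": [5,0,-90],"angular": [0,0,0]},
    {"grip": 0.62,"xyz": [5,-30,-100],"angular": [0,0,0]},
    {"grip": 0.62,"xyz": [5,-30,-100],"angular": [0,0,0]}
  ]
}}

```text
time_s: 38.75
tcp_pos: [0.538, 0.007, 0.1734]
ee_rot: [[-0.993, 0.116, 0.005], [0.116, 0.993, 0.002], [-0.005, 0.003, -1.0]]
wrist_force: [-0.6, -0.5, -0.2]
gripper_width: 0.619
gripper_force: 0.0
```

```bash
python3 -c "
from h import *
cap('wrist','w23')
for c,b,q in blobs('w23',*RD,.066,30): print(c,b,(q-O)@CX,(q-O)@CY)
go(ch(-.06,-.152,.16),173.5)
"
```

```text
[368. 244.] [24.  5.] 0.004675434172629336 0.12460882684048083
[ 36. 222.] [18. 31.] -0.01668065986458017 -0.1570190965752804
[314. 202.] [17. 28.] -0.03238555994490268 0.07710806142538192
[220. 202.] [17. 27.] -0.03279845323562166 -0.0005377982139477304
t 38.8 tcp [0.5374 0.0076 0.1717] j [  18.   17.  -18.   -0.  -54. -115.] w 0.619 F [ 0.3 -1.  -0. ]
shift [  36.5 -199.1   11.2] turn [ 0.002  0.002 -0.003]
```

View pics/w23.png

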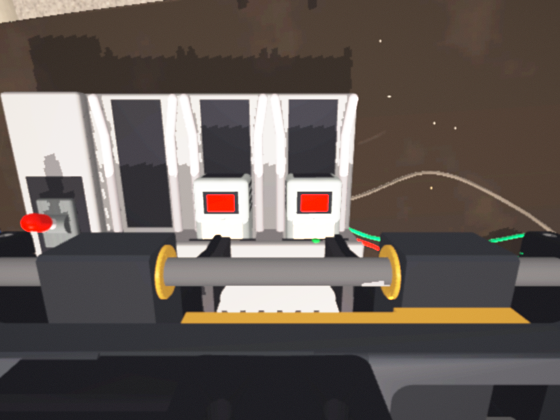

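Both red flags sit at the same home depth: (220,202) at x = -32.8 mm and (314,202) at x = -32.4 mm, with the packs level. Now the lever.

>>> {"op": "move_arm", "data": {
  "series": [
    {"grip": 0.3,"xyz": [8,-40,0],"angular": [0,0,0]},
    {"grip": 0.0,"xyz": [16,-85,0],"angular": [0,0,0]},
    {"grip": 0.0,"xyz": [24,-130,0],"angular": [0,0,0]},
    {"grip": 0.0,"xyz": [32,-175,0],"angular": [0,0,0]},
    {"grip": 0.0,"xyz": [37,-199,0],"angular": [0,0,0]},
    {"grip": 0.0,"xyz": [37,-199,11],"angular": [0,0,0]},
    {"grip": 0.0,"xyz": [37,-199,11],"angular": [0,0,0]},
    {"grip": 0.0,"xyz": [37,-199,11],"angular": [0,0,0]}
  ]
}}

```text
time_s: 39.6
tcp_pos: [0.4776, -0.1842, 0.1581]
ee_rot: [[-0.994, 0.113, -0.003], [0.113, 0.994, 0.001], [0.003, 0.001, -1.0]]
wrist_force: [-0.0, 0.5, 0.4]
gripper_width: 0.027
gripper_force: 0.0
```

```bash
python3 -c "
from h import *
go(ch(-.06,-.152,.093),173.5)
cap('wrist','w24')
for c,b,q in blobs('w24',*RD,.08,30): print(c,b,(q-O)@CX,(q-O)@CY)
"
```

```text
t 39.6 tcp [ 0.4776 -0.1842  0.1581] j [ -3.  16. -22.  -0. -52. -94.] w 0.027 F [-0.   0.5  0.4]
shift [-0.8 -1.7 65.1] turn [ 0.001 -0.003  0.   ]
[462. 251.] [12. 29.] -0.040258946049091825 -0.010144100675361242
```

>>> {"op": "move_arm", "data": {
  "series": [
    {"grip": 0.0,"xyz": [0,-2,35],"angular": [0,0,0]},
    {"grip": 0.0,"xyz": [0,-2,58],"angular": [0,0,0]},
    {"grip": 0.0,"xyz": [0,-2,65],"angular": [0,0,0]},
    {"grip": 0.0,"xyz": [-8,-2,65],"angular": [0,0,0]},
    {"grip": 0.0,"xyz": [-16,-2,65],"angular": [0,0,0]},
    {"grip": 0.0,"xyz": [-24,-2,65],"angular": [0,0,0]},
    {"grip": 0.0,"xyz": [-32,-2,65],"angular": [0,0,0]},
    {"grip": 0.0,"xyz": [-38,-2,65],"angular": [0,0,0]},
    {"grip": 0.0,"xyz": [-42,-2,65],"angular": [0,0,0]},
    {"grip": 0.0,"xyz": [-42,-2,65],"angular": [0,0,0]}
  ]
}}

```text
time_s: 40.65
tcp_pos: [0.5198, -0.1919, 0.0941]
ee_rot: [[-0.993, 0.114, 0.0], [0.114, 0.993, 0.001], [-0.0, 0.001, -1.0]]
wrist_force: [-2.0, 0.9, 2.8]
gripper_width: 0.005
gripper_force: 1.5
```

```bash
python3 -c "
from h import *
q=np.array(r.sense()['tcp_pos'])-O;print(q@CX,q@CY,q,r.sense()['wrist_force'])
"
```

```text
-0.017809696020251797 -0.15321920524590277 [-0.03504012 -0.15021818  0.09407962] [-2.03548009  0.88644287  2.76208063]
```

Push a few millimetres further until the lever's stop shows up in the force.

>>> {"op": "move_arm", "data": {
  "series": [
    {"grip": 0.0,"xyz": [-3,0,0],"angular": [0,0,0]},
    {"grip": 0.0,"xyz": [-5,0,0],"angular": [0,0,0]},
    {"grip": 0.0,"xyz": [-5,0,0],"angular": [0,0,0]}
  ]
}}

```text
time_s: 40.95
tcp_pos: [0.5212, -0.1921, 0.0937]
ee_rot: [[-0.993, 0.114, -0.008], [0.114, 0.993, 0.002], [0.008, 0.001, -1.0]]
wrist_force: [-8.3, 3.6, 8.7]
gripper_width: 0.006
gripper_force: 5.3
```

>>> {"op": "move_arm", "data": {
  "series": [
    {"grip": 0.0,"xyz": [15,0,0],"angular": [0,0,0]},
    {"grip": 0.0,"xyz": [40,0,-20],"angular": [0,0,0]},
    {"grip": 0.0,"xyz": [55,0,-65],"angular": [0,0,0]},
    {"grip": 0.0,"xyz": [55,50,-105],"angular": [0,0,0]},
    {"grip": 0.0,"xyz": [55,90,-120],"angular": [0,0,0]},
    {"grip": 0.0,"xyz": [55,90,-120],"angular": [0,0,0]}
  ]
}}

```text
time_s: 41.55
tcp_pos: [0.4833, -0.0939, 0.2179]
ee_rot: [[-0.994, 0.11, 0.011], [0.11, 0.994, 0.002], [-0.011, 0.003, -1.0]]
wrist_force: [0.4, -0.2, 0.4]
gripper_width: 0.006
gripper_force: 0.0
```

```bash
python3 -c "
from h import *
cap('wrist','w25');cap('top','top25');cap('side','side25')
for c,b,q in blobs('w25',*RD,.076,30): print('w',c,b,(q-O)@CX,(q-O)@CY)
for f in('top25','side25'):
  for c,b,q in blobs(f,*RD,.076,6):
    a=(q-O)@CX,(q-O)@CY
    if -.1<a[0]<.1 and -.2<a[1]<.15: print(f,c,b,np.round(a,4))
for f in('top0','side0'):
  for c,b,q in blobs(f,*RD,.076,6):
    a=(q-O)@CX,(q-O)@CY
    if -.1<a[0]<.1 and -.2<a[1]<.15: print(f,c,b,np.round(a,4))
for c,b,q in blobs('side25',*GR,.04,6): print('green',c,(q-TR)@CX,(q-TR)@CY)
for c,b,q in blobs('top25',(20,150,150),(32,255,255),.013,8):
  if .3<q[0]<.5 and -.5<q[1]<-.1: print('drv',c,b,q)
"
```

```text
w [496. 295.] [33.  5.] 0.03179069762475912 0.1666485995316074
w [412. 234.] [13. 23.] -0.03546432448475954 0.07232881369084046
w [336. 229.] [ 6. 23.] -0.039947119182846144 -0.003163931336048096
side25 [309. 274.] [7. 6.] [ 0.0034 -0.1531]
side25 [272. 239.] [6. 4.] [-0.0333 -0.0082]
side25 [260. 221.] [4. 4.] [-0.036  0.069]
top0 [344. 222.] [4. 4.] [-0.0169 -0.151 ]
side0 [302. 277.] [6. 5.] [-0.0161 -0.1533]
green [341. 364.] -0.02464274485297268 -0.033706306918903
green [324. 336.] -0.02548622579776242 0.039065999213964454
green [147. 145.] -0.24635307203128873 0.9705508816650195
green [516. 109.] 1.1434440389175775 0.6775972327746456
green [520.  98.] 1.2331025069281227 0.7493078255347255
green [524.  86.] 1.3310843378835977 0.8221680396615914
green [556.  84.] 1.4791397172254717 0.7868010402421638
green [545.  78.] 1.4851217550402842 0.8553186673433861
green [529.  74.] 1.4486947370713874 0.9091409894959437
green [534.  62.] 1.576524989625788 1.0062359251613948
green [397.  51.] 1.064860712189405 1.382331481098319
green [388.  48.] 1.0527283976922543 1.4402302457219465
drv [376. 258.] [ 7. 29.] [ 0.4032 -0.3057  0.013 ]
```

```bash
python3 -c "
from h import *
go(ch(.02,-.1,.17),173.5)"
```

```text
t 41.7 tcp [ 0.4802 -0.0965  0.2138] j [   8.   11.  -21.   -0.  -58. -104.] w 0.005 F [-0.2  0.5 -0. ]
shift [-87.9 -37.2  43.8] turn [0.001 0.001 0.   ]
```

>>> {"op": "move_arm", "data": {
  "series": [
    {"grip": 0.0,"xyz": [-40,-18,20],"angular": [0,0,0]},
    {"grip": 0.0,"xyz": [-75,-32,40],"angular": [0,0,0]},
    {"grip": 0.0,"xyz": [-88,-37,44],"angular": [0,0,0]},
    {"grip": 0.0,"xyz": [-88,-37,44],"angular": [0,0,0]},
    {"grip": 0.0,"xyz": [-88,-37,44],"angular": [0,0,0]}
  ]
}}

```text
time_s: 42.2
tcp_pos: [0.562, -0.1443, 0.1687]
ee_rot: [[-0.993, 0.116, -0.003], [0.116, 0.993, 0.001], [0.003, 0.001, -1.0]]
wrist_force: [0.3, -0.1, 0.2]
gripper_width: 0.006
gripper_force: 0.0
```

```bash
python3 -c "
from h import *
cap('wrist','w26')
print(r.sense()['tcp_pos'])
for f in('w4','w26'):
  for c,b,q in blobs(f,*RD,.075,30): print(f,c,b,(q-O)@CX,(q-O)@CY)
h=np.array([-.012,-.152])
for f in('w4','w26'):
  for a in(0,.6,.75,.9): print(f,a,proj(f,ch(-.012+.028*np.sin(a-.45),-.152,.05+.028*np.cos(a-.45))))
"
```

```text
[ 0.56199984 -0.14395224  0.16951853]
w4 [184. 234.] [18. 23.] -0.019954486293323463 -0.15125263661144978
w26 [213. 197.] [18. 26.] 0.0001773182118744876 -0.15127378760414775
w26 [505. 154.] [19. 32.] -0.032753988418032315 0.07062467801390704
w26 [406. 154.] [19. 30.] -0.03299838510083999 -0.004083221637076539
w4 0 [182.  228.9]
w4 0.6 [182.6 250. ]
w4 0.75 [183.4 254.4]
w4 0.9 [184.4 258.2]
w26 0 [210.4 166. ]
w26 0.6 [211.  187.8]
w26 0.75 [211.6 192.9]
w26 0.9 [212.3 197.4]
```

The lever tip is seen at row 197, which matches 0.9 rad. Everything else is in place, so I'm handing in.

```bash
python3 -c "
from h import *
print(r.finish_job())"
```

```text
the job is handed in; nothing more can be done
None
```

I've handed the job in and no verdict came back. By my last measurements the screwdriver is on the bench clear of the charger and tray, both charged packs lie in the tray, both flat packs are home in the left and middle bays, and the charge lever is over at about 0.9 rad.

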